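# Set the crumb mill's roller gap with a gauge blade from under the cartons

### The job

Lift every biscuit carton off the cream gauge box and set it down on the table, draw the orange-banded gauge blade up out of its slot and stand it on the ledge between the crumb mill's two rollers, let go, and turn the red screw knob clockwise until the blade just drags: dial pointer in the green, never far into the red. Take the gripper off the knob and see that the pointer stays in the green, then draw the blade out, leaving the screw as set, put it back down upright in its own slot, and restack the cartons level, centred and square across the top of the box. Leave the other two blades and everything else alone.

Things in the scene. Friction and masses are not known exactly. Their poses are not given: they have to be found in the camera images.
- gauge_box: fixed cream open box, 104 (its x) x 240 (its y) x 110 mm high, walls 4, floor 5; origin: centre of underside. Three slots along its x at y = -76, 0, +76 mm, 15 mm wide between grey ribs 33 mm high with flared lips up to 47 mm. A gauge blade stands in each, x along the box's x, top 105 mm above the underside. Cartons lie across the rim along box x, over the slots
- gauge_orange: gauge blade, an upright flat plate 88 mm long (its x), 10 mm thick (its y), 100 mm high (its z), bare metal whose top 33 mm is orange; 0.2 kg. Origin: centre of the bottom edge. The one to use
- gauge_blue: gauge blade, an upright flat plate 88 mm long (its x), 8 mm thick (its y), 100 mm high (its z), bare metal whose top 33 mm is blue; 0.2 kg. Origin: centre of the bottom edge. Stays in the box
- gauge_green: gauge blade, an upright flat plate 88 mm long (its x), 12 mm thick (its y), 100 mm high (its z), bare metal whose top 33 mm is green; 0.2 kg. Origin: centre of the bottom edge. Stays in the box
- carton_a: gable carton of biscuits, 200 x 54 x 40 mm, with a stiff carrying fin on top: 80 mm long, 14 mm thick, rising 36 mm above the carton's top (fin top 76 mm above the underside); 0.15 to 0.31 kg. Origin: centre of the underside; x along the length and the fin, z up. Pinkish brown. At the start it lies across the gauge box, or is absent (then None)
- carton_b: gable carton of biscuits, 200 x 54 x 40 mm, with a stiff carrying fin on top: 80 mm long, 14 mm thick, rising 36 mm above the carton's top (fin top 76 mm above the underside); 0.15 to 0.31 kg. Origin: centre of the underside; x along the length and the fin, z up. Straw brown. At the start it lies across the gauge box, or is absent (then None)
- carton_c: gable carton of biscuits, 200 x 54 x 40 mm, with a stiff carrying fin on top: 80 mm long, 14 mm thick, rising 36 mm above the carton's top (fin top 76 mm above the underside); 0.15 to 0.31 kg. Origin: centre of the underside; x along the length and the fin, z up. Grey-green. At the start it lies across the gauge box, or is absent (then None)
- mill: fixed white crumb mill, hood off, base 220 (its x) x 150 mm; origin: centre of underside. Two 60 mm rollers 110 mm long lie along its y, axes 75 mm up, between cheeks 100 mm high (inner faces y = -60, +60). A block 85 mm high at -y carries the red knob (x 0, y -118), one 80 mm high at +y the drag dial (x 0, y +117, outer side y +162); a motor 86 mm high juts to x -185
- nip (a point): the middle of the mill's ledge under the roller gap, 40 mm up, mid-length, axes as the mill's; the blade stands on this ledge with its x along the mill's y, in a channel 17 mm wide (8.5 mm each way in x) between rims 12 mm high, so that its top is 140 mm up, 35 mm above the roller tops; pinched, it may lean by up to 0.15 rad
- steel_face (a point): the point of the steel roller's face nearest the brass one, 75 mm up, at mid-length, axes as the mill's. The steel roller (at the mill's -x) is sprung: it rests on a stop and a pinched blade pushes it back towards -x, 4 N per mm, up to 4 mm. At rest its face is 6.5 mm to the -x of nip
- brass_face (a point): the point of the brass roller's face nearest the steel one, across the gap towards the mill's +x. The screw drives this roller; its offset differs by up to 1.5 mm from run to run. The gap (x of brass_face less x of steel_face, along the mill's x) is about 15 to 21.5 mm at the start
- screw (a joint): angle of the red adjusting knob, rad, 0 to 5.5, growing clockwise seen from above; each radian clockwise closes the gap by 3 mm; it stays where it is left (friction torque about 0.09 N m)
- screw_grip (a point): the place to grip the red knob: on its upright axis, 122 mm above the table, 23 mm above the top of the knob's round foot plate; its upright grip bar is 57 mm long, 14 mm thick, with its top 7 mm above this point; this frame turns with the knob, its x runs along the bar
- drag_pointer (a joint): angle of the black pointer of the drag dial, rad, clockwise seen from above from the dial's zero, which points to the mill's +x: 0.7 rad for every mm that the steel roller is pushed back on its springs. Grey below 0.2 (blade loose), green from 0.2 to 1.4 (the blade just drags, about 1 to 8 N), red above 1.4 (too tight); springs bottom out at 2.8
- spatula: bystander: spatula, 280 mm long, lying flat. Origin: middle of its length, underside
- scoop: bystander: steel spoon-shaped scoop, 200 mm long, lying flat. Origin: middle of its length, underside
- cup: bystander: steel cup, 80 mm across, 90 mm high. Origin: centre of its underside
- jar: bystander: jar with a red lid, 70 mm across, 110 mm high. Origin: centre of its underside
- sanitizer: bystander: white bottle with a blue cap, 64 mm across, 180 mm high. Origin: centre of its underside
- tin: bystander: steel tin, 80 mm across, 100 mm high. Origin: centre of its underside
Things that resemble listed ones, but are neither listed nor needed, are in the scene too. Leave any purple look-alike of the carton_a alone.

How it is judged:
By the outcome, as a careful person would: the job done as asked, in the order asked, and still so for the second after the job is handed in, with the robot touching nothing.
Of carton_a, carton_b, carton_c only 1 to 2 are there at a start; the rules pass over those that are not, and their reading is None.
At some moment in a run one of carton_a, carton_b, carton_c may be knocked a few centimetres aside while the robot is not near it.
It also fails if it takes over 210 s, if anything falls off the work surface, if the arm or the gripper's body presses on something with over 40 N, if the wrist force passes 120 N, or if a joint passes its speed limit or range.

### The arm

A 6-joint arm with a two-finger parallel gripper is mounted at the origin on the work surface. World frame = base frame: x ahead of the robot, y to its left, z up, the work surface at z = 0. Lengths are in m, angles in degrees, forces in N, time in s.
With the tool pointing down it reaches from about 0.3 to 0.75 m from the base axis. Payload 8.5 kg.
Tool frame: the origin (TCP) lies at the very end of the fingers, on their centre line; the grasp point (between the pads) lies 19 mm behind it; z points along the fingers, y is the line along which they close (so a half turn about z gives the same grasp; the last joint's range is limited). The gripper opens to 85 mm and grips with 20 to 120 N. Pads are 22 mm wide; open, the fingers measure 114 mm over their backs; the gripper's body (76 mm by 85 mm) begins 54 mm behind the grasp point. The pads swing forward as they close: fully open they stand 13 mm farther back than shut.
Start: joints at [56.534, 21.807, 74.336, -0, 83.858, -12.336], TCP at [0.198, 0.513, 0.231] pointing down, gripper open.
Joint ranges: [-178.18, 178.18], [-50.72, 133.34], [12.68, 142.11], [-81.47, 261.47], [9.98, 163.14], [-165.26, 165.26]. Speed limits (degrees/s): [136.94, 136.94, 180, 180, 180, 180].

### API

Orientations are given as a 3x3 rotation matrix whose columns are the frame's x, y, z axes.
In Python, from rig import observe, cams, ticket gives the robot as it stands.
- The arm moves only by the tool move_arm, never from a script. Its arguments are lists of equal length, an entry for each row: "jaw": the finger opening in cm, from 0 to 8.54; "dp": the shift along the tool's x, y, z in cm, a list of three; "turn": the turn, a rotation vector about the tool's x, y, z in rad, a list of three. In form: {"jaw": [jaw, ...], "dp": [[tx, ty, tz], ...], "turn": [[wx, wy, wz], ...]}. A call has 1 to 12 rows; each row shifts and turns the commanded pose from where the row before left it, along the tool's axes as they then stand; what a row does not reach is not made up. A row lasts 1/12 s, in which the tool goes at most 41.7 mm and 7.16 degrees, less where a joint would pass 70% of its speed; a pose out of reach is approached as far as the arm can. A call is refused whole if a number of a shift passes 4.17 or a number of a turn 0.125, either way. A call with a gripper value outside its range is refused whole. The fingers move at their own pace and stop on an object; "force" is the grip in N (left out, the last holds). Time passes only in rows, so rows that do not move let the fingers close. It gives the time, the measured TCP pose, the force, the opening and the grip force at its end, in the units of the state.
- observe(): the state, without advancing time (a new reading comes with each control period).
- cams.get_image(name): name is "side" or "top" or "wrist"; returns (picture, depth): 420x560x3 uint8, red, green, blue; 420x560 float32, m along the optical axis (not along the pixel's ray), 0 where there is no reading.
- cams.calibration(name): a dict with "vertical_fov" (degrees; the focal length in pixels is half the picture's height over the tangent of half this angle, whatever the lens; pixels are square), "cx", "cy" (the principal point, pixels), "k1" (the pictures are not rectified: a ray, as slopes to the right and down, at radius r is drawn at 1 + k1 r^2 times it, then the intrinsics apply), "view" (4x4, takes a point from world to camera coordinates); the wrist camera has in their place "tool_from_camera" (4x4, takes a point from camera to tool coordinates, whose origin is the TCP and whose axes are the flange's). Camera axes: x right, y up, looking along -z (the intrinsics and any distortion apply to the point x, -y, -z); pixel columns grow to the right and rows downward; lengths in m; the calibration is good to about 2 mm. A picture is of the moment at which its call begins: read the wrist's pose just before it. calibration takes no time and is no camera call.
- ticket.close_job(): hands the job in; it is judged then, once.
Trained networks look in the newest picture that a camera, given by its name, has taken for a name from the list of things; names that differ only in an ending like _2 or _b are one class to them, and where a whole thing is asked for, a point or a joint stands for the part that bears it (a point fixed in the world has none). Each returns a list of dicts, best first, with "p" (0 to 1); they miss things now and then, are a little off and sometimes report something else, mostly with a low value. They report only what shows in the picture. A call takes as long as a camera call. They do not tell look-alikes from the thing itself.
- cams.spot_in(camera, query): "box" ([centre column, centre row, width, height] as shares, 0 to 1, of the picture: columns of its width, rows of its height, round what is visible of it).
- cams.outline_of(camera, query): "mask" (420x560 bool, what is visible of it) and "box" ([centre column, centre row, width, height] as shares, 0 to 1, of the picture: columns of its width, rows of its height, round what is visible of it).
- cams.mark_of(camera, query): "location" ([column, row] as shares, 0 to 1, of the picture: columns of its width, rows of its height: a listed point, or the origin of a listed thing).
The state is a dict: "time_s": time; "q": joint angles; "qvel": joint speeds; "joint_efforts": joint torques, N m; "position": TCP position; "tool_rot": TCP orientation; "ft_force": force on the tool from outside, world axes, zero at the start; "wrist_torque": the same for the moment, N m; "grip_width": finger opening in m; "gripper_force": force on a finger pad.
Only numpy, scipy, OpenCV 4.12 (cv2) and the standard library are available. Lean on these libraries where they do the work, as an engineer would, in place of code of your own. Each camera call takes 0.05 s, during which the arm holds its last target. There are 200 camera calls.

## Working session

There is one attempt and no reset: what is moved stays moved. The work goes in short steps, Python scripts to look and compute and a tool call to move; the robot and the scene stay as the last step left them, time stands still between calls to the robot, and variables do not carry over. Pictures are saved under pics/ and viewed, at most 17 in all, crops included, and the job is handed in when it is done.

Besides the shell and the picture viewer there is one more tool, called after "Call:" by a JSON object that holds its "name" and its "arguments". move_arm: Moves the arm, as the interface text tells. Its arguments: {"type":"object","properties":{"jaw":{"type":"array","items":{"type":"number"}},"dp":{"type":"array","items":{"type":"array","items":{"type":"number"}}},"turn":{"type":"array","items":{"type":"array","items":{"type":"number"}}},"force":{"type":"number"}},"required":["jaw","dp","turn"]}

```bash
ls; mkdir -p pics
cat > h.py <<'E'
import numpy as np, cv2
from rig import observe, cams, ticket
def save(n,f):
    im,d=cams.get_image(n); cv2.imwrite('pics/'+f,im[:,:,::-1]); np.save('pics/'+f[:-4]+'.npy',d); return im,d
def cam(n):
    c=cams.calibration(n); f=210/np.tan(np.radians(c['vertical_fov'])/2)
    if 'view' in c: T=np.linalg.inv(np.array(c['view']))
    else:
        s=observe(); W=np.eye(4); W[:3,:3]=s['tool_rot']; W[:3,3]=s['position']; T=W@np.array(c['tool_from_camera'])
    return c,f,T
def pts(n,uv,d,C=None):
    """pixels uv (N,2), depths d -> world"""
    c,f,T=C or cam(n); uv=np.atleast_2d(np.array(uv,float)); d=np.atleast_1d(d)
    K=np.array([[f,0,c['cx']],[0,f,c['cy']],[0,0,1]])
    s=cv2.undistortPoints(uv[:,None],K,np.array([c['k1'],0,0,0.]))[:,0]
    P=np.c_[s[:,0]*d,-s[:,1]*d,-d,np.ones(len(s))]
    return (P@T.T)[:,:3]
def atz(n,uv,z,C=None):
    """intersect pixel rays with plane z"""
    C=C or cam(n); o=C[2][:3,3]; p=pts(n,uv,np.ones(len(np.atleast_2d(uv))),C); r=p-o
    return o+r*((z-o[2])/r[:,2:3])
def cloud(n,d,C=None):
    C=C or cam(n); v,u=np.mgrid[0:420,0:560]
    P=pts(n,np.c_[u.ravel(),v.ravel()],d.ravel(),C).reshape(420,560,3); P[d<=0]=np.nan; return P
E
python3 - <<'E'
from h import *
s=observe(); print(s['time_s'],s['position'],s['tool_rot'])
for n in ['top','side']:
    im,d=save(n,n+'0.png'); C=cam(n); print(n,C[2][:3,3].round(3),C[1],(d>0).mean())
    for q in ['gauge_box','gauge_orange','carton_a','carton_b','carton_c','mill','nip','screw_grip','drag_pointer']:
        r=cams.mark_of(n,q)
        print(q,[(round(x['p'],2),(np.array(x['location'])*[560,420]).round(1).tolist()) for x in r[:3]])
print(observe()['time_s'])
E
```

```text
pics
0.0 [0.19811475 0.51277598 0.23069284] [[-9.32760160e-01  3.60496606e-01 -8.24677307e-04]
 [ 3.60497404e-01  9.32759399e-01 -1.23495800e-03]
 [ 3.24027341e-04 -1.44921365e-03 -9.99998897e-01]]
top [0.436 0.006 1.186] 392.9437247199135 0.9961139455782313
gauge_box [(0.72, [380.6, 206.2]), (0.21, [186.3, 201.9])]
gauge_orange [(0.57, [182.4, 202.2]), (0.56, [404.7, 203.0])]
carton_a [(0.84, [364.1, 279.8]), (0.62, [419.0, 208.1]), (0.47, [280.3, 237.7])]
carton_b [(0.84, [364.1, 279.8]), (0.62, [419.0, 208.1]), (0.47, [280.3, 237.7])]
carton_c [(0.84, [364.1, 279.8]), (0.62, [419.0, 208.1]), (0.47, [280.3, 237.7])]
mill [(0.72, [192.9, 200.3])]
nip [(0.81, [192.2, 199.4])]
screw_grip [(0.68, [227.5, 197.8]), (0.66, [190.3, 200.6]), (0.31, [231.6, 129.7])]Traceback (most recent call last):
  File "<stdin>", line 6, in <module>
ValueError: it knows: brass_face, carton, cup, gauge_blue, gauge_box, gauge_green, gauge_orange, jar, mill, nip, sanitizer, scoop, screw_grip, spatula, steel_face, tin
```

View pics/top0.png

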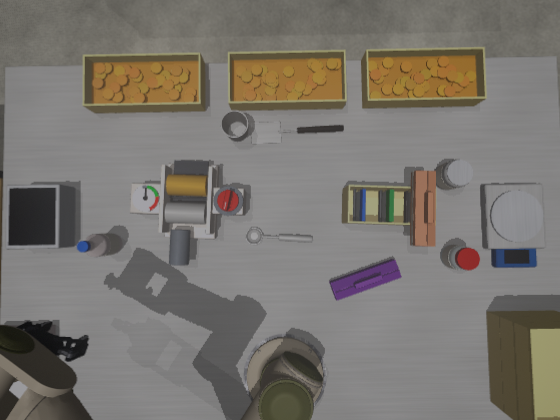

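Run:
```python
from h import *
save('side','side0.png')
```

```text
(no output)
```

View pics/side0.png

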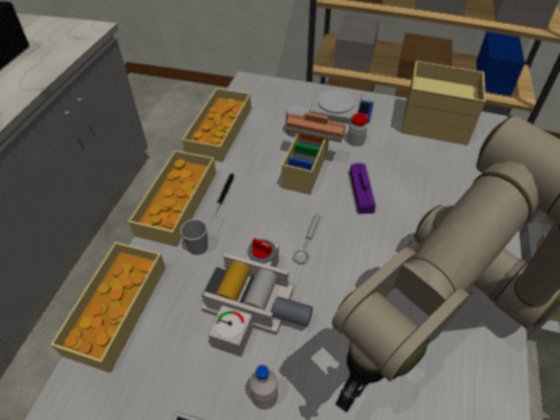

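The top view shows one pinkish carton (carton_a, ~(424,208)) across the right end of the box. The purple look-alike is at (365,279), and the mill is at (187,200) with the knob on its right at (228,200). The blue and green blades show at columns 362 and 391, so orange is under the carton.

Run:
```python
from h import *
d=np.load('pics/top0.npy'); im=cv2.imread('pics/top0.png'); P=cloud('top',d)
def reg(u0,u1,v0,v1):
    return P[v0:v1,u0:u1].reshape(-1,3), im[v0:v1,u0:u1].reshape(-1,3)
def rect(p): 
    r=cv2.minAreaRect((p[:,:2]*1000).astype(np.float32)); return np.array(r[0]).round(1),np.array(r[1]).round(1),round(r[2],1)
p,c=reg(400,450,160,255)
for lo,hi in [(.13,.165),(.17,.2)]:
    m=(p[:,2]>lo)&(p[:,2]<hi)&(abs(p[:,2]-p[:,2])==0)
    print('carton',lo,m.sum(),np.nanmedian(p[m,2]),rect(p[m]))
p,c=reg(340,450,175,240); m=(p[:,2]>.1)&(p[:,2]<.118); print('boxrim',np.median(p[m,2]),rect(p[m]),p[m].min(0),p[m].max(0))
p,c=reg(120,255,155,270)
for lo,hi in [(.108,.135),(.088,.104),(.076,.09),(.012,.03),(.002,.012)]:
    m=(p[:,2]>lo)&(p[:,2]<hi); print('mill',lo,m.sum(),np.median(p[m,2]) if m.sum() else 0,rect(p[m]) if m.sum()>3 else 0)
# colours
for name,f in [('red',lambda c:(c[:,2]>110)&(c[:,1]<70)&(c[:,0]<70))]:
    p,c=reg(205,250,180,220); c=c.astype(int); m=f(c)&(p[:,2]>.105); print(name,m.sum(),p[m].mean(0),rect(p[m]),p[m].max(0))
for nm,(u0,u1) in dict(blue=(352,370),green=(385,398)).items():
    p,c=reg(u0,u1,185,225); m=(p[:,2]>.098)&(p[:,2]<.109)&(c.max(1).astype(int)-c.min(1)>60); print(nm,m.sum(),p[m].mean(0),rect(p[m]))
```

```text
carton 0.13 1488 0.15292380506552883 (array([ 482.2, -375.4]), array([ 57. , 199.9]), 87.7)
carton 0.17 221 0.18429948360502113 (array([ 482.1, -374.9]), array([14.3, 79.4]), 86.8)
boxrim 0.10691330706372693 (array([ 487.4, -319.1]), array([173.8, 283.9]), 0.2) [ 0.40062008 -0.46071783  0.10011809] [ 0.57489619 -0.17725886  0.11798465]
mill 0.108 137 0.12705032043917153 (array([515.3, 233.3]), array([182.3,  92.4]), 83.2)
mill 0.088 2445 0.09832256342502022 (array([517.4, 269.5]), array([235.8, 262.9]), 39.3)
mill 0.076 2066 0.0823345304547849 (array([519.1, 275.4]), array([272.2, 292.3]), 39.9)
mill 0.012 428 0.02747890491683791 (array([511.1, 284.7]), array([243.6, 400.2]), 0.3)
mill 0.002 1302 0.00291871698925672 (array([491.1, 288.2]), array([409.3, 344.7]), 89.0)
red 80 [0.51746874 0.15103385 0.12803989] (array([515.2, 151.8]), array([12.4, 55. ]), 77.0) [0.54163716 0.16273648 0.13309136]
blue 87 [ 0.49421707 -0.22298748  0.10464475] (array([ 497.1, -223.2]), array([ 8.4, 85.8]), 86.2)
green 52 [ 0.49743117 -0.2995909   0.10442958] (array([ 494.5, -299.5]), array([ 7.1, 82.8]), 88.1)
```

Run:
```python
import cv2
im=cv2.imread('pics/top0.png'); a=cv2.resize(im[150:270,120:260],None,fx=2.85,fy=2.85,interpolation=2); b=cv2.resize(im[150:270,340:480],None,fx=2.85,fy=2.85,interpolation=2)
cv2.imwrite('pics/crop0.png',cv2.hconcat([a,b]))
```

```text
(no output)
```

View pics/crop0.png

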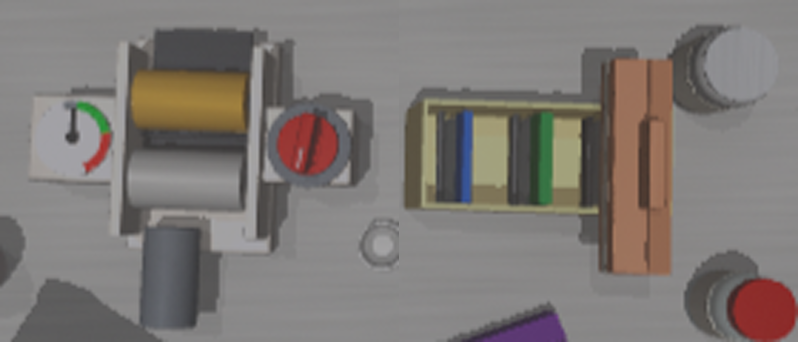

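Call:
{"name": "move_arm", "arguments": {"jaw": [8.5, 8.5, 8.5, 8.5, 8.5, 8.5, 8.5, 8.5, 8.5, 8.5, 8.5, 8.5], "dp": [[0, 0, -3.3], [0, 0, -3.3], [0, 0, -3.3], [-1.3, -3.7, 0], [-1.3, -3.7, 0], [-1.3, -3.7, 0], [-1.3, -3.7, 0], [-1.3, -3.7, 0], [-1.3, -3.7, 0], [-1.3, -3.7, 0], [-1.3, -3.7, 0], [-1.3, -3.7, 0]], "turn": [[0, 0, -0.122], [0, 0, -0.122], [0, 0, -0.122], [0, 0, 0], [0, 0, 0], [0, 0, 0], [0, 0, 0], [0, 0, 0], [0, 0, 0], [0, 0, 0], [0, 0, 0], [0, 0, 0]]}}

```text
time_s: 1.5
position: [0.3142, 0.178, 0.3305]
tool_rot: [[-1.0, 0.002, 0.001], [0.002, 1.0, 0.0], [-0.001, 0.0, -1.0]]
ft_force: [2.1, 0.6, 0.6]
grip_width: 0.085
gripper_force: 0.0
```

Call:
{"name": "move_arm", "arguments": {"jaw": [8.5, 8.5, 8.5, 8.5, 8.5, 8.5, 8.5, 8.5, 8.5, 8.5, 8.5, 8.5], "dp": [[-1.3, -3.7, 0], [-1.3, -3.7, 0], [-1.3, -3.7, 0], [-1.3, -3.7, 0], [-1.3, -3.7, 0], [-1.3, -3.7, 0], [-1.3, -3.7, 0], [-1.3, -3.7, 0], [-1.3, -3.7, 0], [-1.3, -3.7, 0], [0, -3.7, 0], [0, -3.7, 0]], "turn": [[0, 0, 0], [0, 0, 0], [0, 0, 0], [0, 0, 0], [0, 0, 0], [0, 0, 0], [0, 0, 0], [0, 0, 0], [0, 0, 0], [0, 0, 0], [0, 0, 0], [0, 0, 0]]}}

```text
time_s: 2.5
position: [0.4431, -0.2666, 0.33]
tool_rot: [[-1.0, 0.003, -0.0], [0.003, 1.0, 0.0], [0.0, 0.0, -1.0]]
ft_force: [0.4, 0.9, -0.5]
grip_width: 0.0848
gripper_force: 0.0
```

```bash
cat >> h.py <<'E'
def rect(p):
    (c,(w,h),a)=cv2.minAreaRect((p[:,:2]*1000).astype(np.float32))
    if w<h: w,h,a=h,w,a-90
    return np.round(c,1),np.round((w,h),1),round((a+90)%180-90,1)  # centre mm, long/short, azimuth of long side
def carton(P,x=(-1,1.5),y=(-2,2)):
    p=P.reshape(-1,3)
    return p
E
python3 - <<'E'
from h import *
np.set_printoptions(suppress=True,precision=4)
print(np.array(cams.calibration('wrist')['tool_from_camera']),cams.calibration('wrist')['vertical_fov'])
C=cam('wrist'); im,d=save('wrist','w1.png'); P=cloud('wrist',d,C); p=P.reshape(-1,3); c=im.reshape(-1,3).astype(int)
print(observe()['position'])
for lo,hi in [(.14,.16),(.175,.2)]:
    m=(p[:,2]>lo)&(p[:,2]<hi)&(p[:,1]<-.32)&(p[:,1]>-.45); print(lo,m.sum(),np.median(p[m,2]),rect(p[m]))
m=(p[:,2]>.09)&(p[:,2]<.115)
b=m&(c[:,2]-c[:,0]>50); print('blue',np.median(p[b,2]),rect(p[b]))
b=m&(c[:,1]-c[:,0]>40)&(c[:,1]-c[:,2]>20); print('green',np.median(p[b,2]),rect(p[b]))
b=m&(c[:,0]>120)&(c[:,1]>100); print('rim',b.sum(),rect(p[b]))
E
```

```text
[[ 0.0002  0.9654  0.2608  0.0661]
 [ 1.     -0.0003  0.0002 -0.    ]
 [ 0.0003  0.2608 -0.9654 -0.1427]
 [ 0.      0.      0.      1.    ]] 69.52817784358069
[ 0.4427 -0.2722  0.329 ]
0.14 5738 0.15390396712171422 (array([ 481. , -376.4]), array([199.1,  55.1]), -2.7)
0.175 996 0.1857070682412829 (array([ 474.8, -376. ]), array([65.9, 14.6]), -2.7)
blue 0.10558136155206882 (array([ 495.3, -224.7]), array([87.4,  8.9]), -3.0)
green 0.10569200284091676 (array([ 493.1, -300.3]), array([85.8, 11.6]), -1.8)
rim 3239 (array([ 432.9, -213.8]), array([661.3, 294.5]), -84.3)
```

View pics/w1.png

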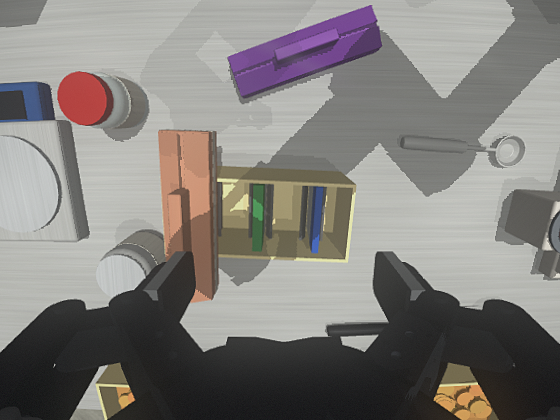

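The wrist view confirms the carton at (0.481, −0.376), with blue at pixel (317,218) and green at (259,215). I'll grasp the fin now.

Call:
{"name": "move_arm", "arguments": {"jaw": [6, 6, 6, 6, 6, 6, 6, 6, 6, 6, 6, 6], "dp": [[0, 0, 0], [-1.44, -3.38, 0], [-1.44, -3.38, 0], [-1.44, -3.38, 0], [0, 0, 3.8], [0, 0, 3.8], [0, 0, 3.8], [0, 0, 3.0], [0, 0, 1.4], [0, 0, 1.4], [0, 0, 0], [0, 0, 0]], "turn": [[0, 0, 0.044], [0, 0, 0], [0, 0, 0], [0, 0, 0], [0, 0, 0], [0, 0, 0], [0, 0, 0], [0, 0, 0], [0, 0, 0], [0, 0, 0], [0, 0, 0], [0, 0, 0]]}}

```text
time_s: 3.55
position: [0.4815, -0.3679, 0.1583]
tool_rot: [[-0.999, 0.047, -0.001], [0.047, 0.999, 0.001], [0.001, 0.001, -1.0]]
ft_force: [-0.0, 0.7, 0.3]
grip_width: 0.0597
gripper_force: 0.0
```

Call:
{"name": "move_arm", "arguments": {"jaw": [0.8, 0.8, 0.8, 0.8, 0.8, 0.8, 0.8, 0.8, 0.8, 0.8], "dp": [[0, 0, 0], [0, 0, 0], [0, 0, 0], [0, 0, 0], [0, 0, 0], [0, 0, 0], [0, 0, 0], [0, 0, 0], [0, 0, 0], [0, 0, 0]], "turn": [[0, 0, 0], [0, 0, 0], [0, 0, 0], [0, 0, 0], [0, 0, 0], [0, 0, 0], [0, 0, 0], [0, 0, 0], [0, 0, 0], [0, 0, 0]], "force": 40}}

```text
time_s: 4.38
position: [0.4815, -0.3679, 0.1583]
tool_rot: [[-0.999, 0.047, -0.0], [0.047, 0.999, 0.0], [0.0, 0.0, -1.0]]
ft_force: [-1.4, 1.3, -1.1]
grip_width: 0.0133
gripper_force: 41.7
```

Call:
{"name": "move_arm", "arguments": {"jaw": [0.8, 0.8, 0.8, 0.8, 0.8, 0.8, 0.8, 0.8, 0.8, 0.8, 0.8, 0.8], "dp": [[0, 0, -1], [0, 0, -3], [0, 0, -3], [0, 0, -3], [-0.17, 3.8, 0], [-0.17, 3.8, 0], [-0.17, 3.8, 0], [-0.17, 3.8, 0], [-0.17, 3.8, 0], [-0.17, 3.8, 0], [-0.17, 3.8, 0], [-0.17, 3.8, 0]], "turn": [[0, 0, 0], [0, 0, 0], [0, 0, 0], [0, 0, 0], [0, 0, 0], [0, 0, 0], [0, 0, 0], [0, 0, 0], [0, 0, 0], [0, 0, 0], [0, 0, 0], [0, 0, 0]]}}

```text
time_s: 5.38
position: [0.5091, -0.0632, 0.259]
tool_rot: [[-0.999, 0.047, 0.001], [0.047, 0.999, -0.0], [-0.001, -0.0, -1.0]]
ft_force: [0.7, 0.4, -1.7]
grip_width: 0.0137
gripper_force: 41.4
```

Call:
{"name": "move_arm", "arguments": {"jaw": [0.8, 0.8, 0.8, 0.8, 0.8, 0.8, 0.8, 0.8, 0.8, 0.8, 0.8, 0.8], "dp": [[0, 0, 0], [0, 0, 0], [0, 0, 3.5], [0, 0, 3.5], [0, 0, 3.5], [0, 0, 3.5], [0, 0, 2.5], [0, 0, 1.5], [0, 0, 1], [0, 0, 0.7], [0, 0, 0], [0, 0, 0]], "turn": [[0, 0, 0], [0, 0, 0], [0, 0, 0], [0, 0, 0], [0, 0, 0], [0, 0, 0], [0, 0, 0], [0, 0, 0], [0, 0, 0], [0, 0, 0], [0, 0, 0], [0, 0, 0]]}}

```text
time_s: 6.38
position: [0.5096, -0.0657, 0.0617]
tool_rot: [[-0.999, 0.048, 0.0], [0.048, 0.999, -0.0], [-0.0, -0.0, -1.0]]
ft_force: [0.2, 0.8, -2.4]
grip_width: 0.0133
gripper_force: 41.7
```

Call:
{"name": "move_arm", "arguments": {"jaw": [0.8, 0.8, 0.8, 0.8, 3, 5, 5, 5, 5, 5, 5, 5], "dp": [[0, 0, 0.6], [0, 0, 0.5], [0, 0, 0.1], [0, 0, 0], [0, 0, 0], [0, 0, 0], [0, 0, 0], [0, 0, 0], [0, 0, 0], [0, 0, -3], [0, 0, -4], [0, 0, -4]], "turn": [[0, 0, 0], [0, 0, 0], [0, 0, 0], [0, 0, 0], [0, 0, 0], [0, 0, 0], [0, 0, 0], [0, 0, 0], [0, 0, 0], [0, 0, 0], [0, 0, 0], [0, 0, 0]]}}

```text
time_s: 7.38
position: [0.5086, -0.0648, 0.1599]
tool_rot: [[-0.999, 0.047, -0.003], [0.047, 0.999, 0.001], [0.003, 0.001, -1.0]]
ft_force: [1.4, 0.7, -0.6]
grip_width: 0.0498
gripper_force: 0.0
```

Call:
{"name": "move_arm", "arguments": {"jaw": [8, 8, 8, 8, 8, 8, 8, 8, 8, 8, 8, 8], "dp": [[0.3, -3, -3], [0.3, -3, -3], [0.3, -3, -3], [0.3, -3, 0], [0.3, -3, 0], [0.3, -3, 0], [0.3, -3, 0], [0.3, -3, 0], [0.3, -3, 0], [0.3, -3, 0], [0, 0, 0], [0, 0, 0]], "turn": [[0, 0, 0], [0, 0, 0], [0, 0, 0], [0, 0, 0], [0, 0, 0], [0, 0, 0], [0, 0, 0], [0, 0, 0], [0, 0, 0], [0, 0, 0], [0, 0, 0], [0, 0, 0]]}}

```text
time_s: 8.38
position: [0.4651, -0.3624, 0.2465]
tool_rot: [[-0.999, 0.049, -0.001], [0.049, 0.999, 0.001], [0.001, 0.001, -1.0]]
ft_force: [0.1, 0.0, 0.5]
grip_width: 0.0799
gripper_force: 0.0
```

```bash
cat > look.py <<'E'
from h import *
import sys
def blades(f):
    s=observe(); C=cam('wrist'); im,d=save('wrist',f); P=cloud('wrist',d,C); p=P.reshape(-1,3); c=im.reshape(-1,3).astype(int)
    print('pos',s['position'].round(4),'toolx az',np.degrees(np.arctan2(s['tool_rot'][1][0],s['tool_rot'][0][0])))
    R,G,B=c.T; m=(p[:,2]>.095)&(p[:,2]<.115)&(p[:,1]<-.15)&(p[:,0]>.4)&(p[:,0]<.6)
    for n,k in dict(blue=B-R>50,green=(G-B>30)&(G-R>30),orange=(R-B>90)&(R-G>40)).items():
        b=m&k
        if b.sum()>30: print(n,b.sum(),np.median(p[b,2]).round(4),*rect(p[b]))
    b=m&(R-B<80)&(R>110)&(G>R-40)&(p[:,2]>.105)&(p[:,1]>-.45); print('rim',b.sum(),*rect(p[b]))
    q=p[(p[:,2]>.03)&(p[:,2]<.05)&(p[:,1]>-.16)&(p[:,1]<.03)&(p[:,0]>.35)&(p[:,0]<.66)]
    if len(q)>50: print('carton on table',len(q),*rect(q))
if __name__=='__main__': blades(sys.argv[1])
E
python3 look.py w2.png
```

```text
pos [ 0.4651 -0.3624  0.2465] toolx az 177.19311727945615
blue 744 0.1053 [ 495.1 -224.7] [88.   9.6] -2.6
green 1081 0.1055 [ 495.4 -300.5] [93.  14.1] -1.4
orange 807 0.1055 [ 491.3 -376.3] [86.8  9.8] -3.7
rim 3138 [ 493.3 -300.3] [241.9 105.3] 86.9
carton on table 2920 [506.2 -67.4] [202.3  56.9] -3.2
```

View pics/w2.png

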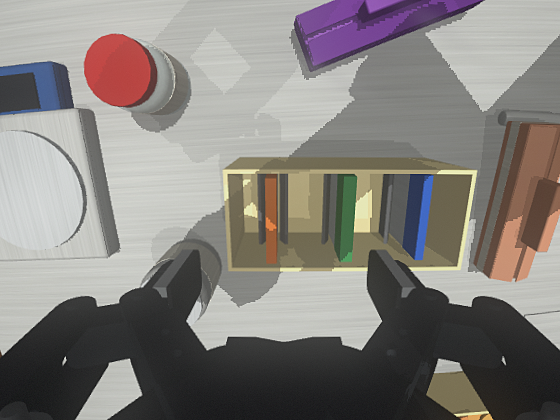

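Call:
{"name": "move_arm", "arguments": {"jaw": [3.5, 3.5, 3.5, 3.5, 3.5, 3.5, 3.5, 3.5, 3.5, 3.5], "dp": [[-1.35, -0.63, 0], [-1.35, -0.63, 0], [0, 0, 3], [0, 0, 3], [0, 0, 3], [0, 0, 2.5], [0, 0, 0], [0, 0, 0], [0, 0, 0], [0, 0, 0]], "turn": [[0, 0, 0.006], [0, 0, 0], [0, 0, 0], [0, 0, 0], [0, 0, 0], [0, 0, 0], [0, 0, 0], [0, 0, 0], [0, 0, 0], [0, 0, 0]]}}

```text
time_s: 9.27
position: [0.4927, -0.3756, 0.1348]
tool_rot: [[-0.999, 0.052, 0.003], [0.052, 0.999, -0.003], [-0.003, -0.003, -1.0]]
ft_force: [-0.9, 0.5, -0.7]
grip_width: 0.0351
gripper_force: 0.0
```

```bash
python3 look.py w3.png; python3 -c "
from h import *
s=observe();print(s['q'],s['ft_force'])
print(np.array(s['tool_rot']).round(4))"
```

```text
pos [ 0.4927 -0.3756  0.1348] toolx az 177.00519947746577
blue 2783 0.1049 [ 495.5 -225. ] [88.4 11.2] -3.1
green 2540 0.1055 [ 491.3 -300.7] [84.6 13.3] -3.0
orange 2284 0.1055 [ 491.9 -376.9] [88.5 10. ] -2.7
rim 5642 [ 493.9 -304.9] [231.5 105.3] 87.2
[-4.82645608e+01  3.31404164e+01  7.14058522e+01  4.17705188e-04
  7.52559615e+01 -1.35260837e+02] [ 0.45848387 -0.36160455  0.15849542]
[[-0.9986  0.0524  0.0023]
 [ 0.0524  0.9986 -0.0026]
 [-0.0024 -0.0024 -1.    ]]
```

Call:
{"name": "move_arm", "arguments": {"jaw": [3.5, 3.5, 3.5, 3.5, 3.5, 0.5, 0.5, 0.5, 0.5, 0.5, 0.5, 0.5], "dp": [[0.1, -0.1, 1.5], [0, 0, 2], [0, 0, 2], [0, 0, 0.3], [0, 0, 0], [0, 0, 0], [0, 0, 0], [0, 0, 0], [0, 0, 0], [0, 0, 0], [0, 0, 0], [0, 0, 0]], "turn": [[0, 0, 0], [0, 0, 0], [0, 0, 0], [0, 0, 0], [0, 0, 0], [0, 0, 0], [0, 0, 0], [0, 0, 0], [0, 0, 0], [0, 0, 0], [0, 0, 0], [0, 0, 0]], "force": 50}}

```text
time_s: 10.32
position: [0.4915, -0.3769, 0.0763]
tool_rot: [[-0.999, 0.053, 0.002], [0.053, 0.999, -0.002], [-0.002, -0.002, -1.0]]
ft_force: [-1.0, 0.1, 6.8]
grip_width: 0.0091
gripper_force: 49.9
```

Call:
{"name": "move_arm", "arguments": {"jaw": [0.5, 0.5, 0.5, 0.5, 0.5, 0.5, 0.5, 0.5, 0.5, 0.5, 0.5, 0.5], "dp": [[0, 0, -0.8], [0, 0, -2], [0, 0, -3.5], [0, 0, -3.5], [0, 0, -3.5], [0, 0, -3.5], [0, 0, -1], [0, 3.8, 0], [0, 3.8, 0], [0, 3.8, 0], [0, 3.8, 0], [0, 3.8, 0]], "turn": [[0, 0, 0], [0, 0, 0], [0, 0, 0], [0, 0, 0], [0, 0, 0], [0, 0, 0], [0, 0, 0], [0, 0, 0], [0, 0, 0], [0, 0, 0], [0, 0, 0], [0, 0, 0]]}}

```text
time_s: 11.32
position: [0.5002, -0.1846, 0.2519]
tool_rot: [[-0.999, 0.053, -0.001], [0.053, 0.999, 0.001], [0.001, 0.001, -1.0]]
ft_force: [1.2, -0.6, -2.1]
grip_width: 0.0093
gripper_force: 49.3
```

```bash
cat > mill.py <<'E'
from h import *
from scipy.spatial.transform import Rotation
def mill(n,P,im):
    p=P.reshape(-1,3); c=im.reshape(-1,3).astype(int); R,G,B=c.T
    w=(p[:,0]>.38)&(p[:,0]<.66)&(p[:,1]>.08)&(p[:,1]<.46)
    out={}
    m=w&(p[:,2]>.06)&(p[:,2]<.11)&(R-B>60)&(R-G>15)&(G>60)&(abs(p[:,1]-.27)<.07); b=p[m]
    if len(b)>60: print(n,'brass',len(b),b[:,2].max().round(4),*rect(b))
    m=w&(p[:,2]>.094)&(p[:,2]<.106)&(R>120)&(abs(R-B)<25)
    for lo,hi in [(.19,.225),(.315,.36)]:
        k=m&(p[:,1]>lo)&(p[:,1]<hi)
        if k.sum()>30: print(n,'cheek',k.sum(),np.median(p[k,2]).round(4),*rect(p[k]))
    k=w&(p[:,2]>.125)&(R>120)&(G<70)&(p[:,1]<.2)
    if k.sum()>10: print(n,'bar',k.sum(),p[k,2].max().round(4),*rect(p[k]))
    k=w&(p[:,2]>.09)&(p[:,2]<.125)&(p[:,1]<.2)&(p[:,1]>.1)&(G<140)&(abs(p[:,0]-.517)<.05)
    if k.sum()>10: print(n,'foot',k.sum(),*rect(p[k]))
    m=w&(p[:,2]>.074)&(p[:,2]<.09)&(p[:,1]>.345)
    if m.sum()>30: print(n,'dial block',m.sum(),*rect(p[m]))
    # motor / steel roller: ridge
    m=w&(p[:,2]>.085)&(p[:,2]<.11)&(abs(R-B)<25)&(abs(p[:,1]-.27)<.045)&(p[:,0]<.515)&(p[:,0]>.45)
    if m.sum()>30: print(n,'steel',m.sum(),p[m,2].max().round(4),*rect(p[m]))
if __name__=='__main__':
    for n in ['top','side']:
        im=cv2.imread(f'pics/{n}0.png')[:,:,::-1]; mill(n,cloud(n,np.load(f'pics/{n}0.npy')),im)
E
python3 - <<'E'
from h import *
save('top','top1.png')   # placeholder fresh top view
E
python3 mill.py; ls pics
```

```text
top brass 692 0.1086 [562.  267.4] [109.   50.2] 86.1
top cheek 298 0.0996 [518.3 210.6] [189.6  26.1] -3.1
top cheek 312 0.0999 [524.2 327.4] [187.1  27.7] -2.4
top bar 69 0.1331 [515.9 151.5] [53.5 12.1] -12.3
top foot 487 [517.2 154.6] [92.4 87. ] -2.9
top dial block 871 [527.3 388.3] [85.7 83.9] -2.9
top steel 639 0.1093 [483.1 270.1] [89.8 56.2] 89.0
side brass 733 0.1085 [560.7 269.4] [113.   54.5] 86.0
side cheek 262 0.0995 [518.6 210.1] [190.2  23.3] -3.1
side cheek 321 0.0997 [523.9 328.5] [185.4  31.1] -2.7
side bar 51 0.1339 [513.9 152.9] [51.2 12.2] -12.4
side foot 419 [514.8 156.1] [82.6 81.4] -54.1
side dial block 1113 [501.3 389.7] [138.1  89.9] -0.9
side steel 614 0.1099 [482.7 269.8] [92.2 57.7] 86.5
crop0.png
side0.npy
side0.png
top0.npy
top0.png
top1.npy
top1.png
w1.npy
w1.png
w2.npy
w2.png
w3.npy
w3.png
```

Call:
{"name": "move_arm", "arguments": {"jaw": [0.5, 0.5, 0.5, 0.5, 0.5, 0.5, 0.5, 0.5, 0.5, 0.5, 0.5, 0.5], "dp": [[0.03, 3.8, 0], [0.03, 3.8, 0], [0.03, 3.8, 0], [0.03, 3.8, 0], [0.03, 3.8, 0], [0.03, 3.8, 0], [0.03, 3.8, 0], [0.03, 3.8, 0], [0.03, 3.8, 0], [0.03, 3.8, 0], [0.03, 3.8, 0], [0, 3.8, 0]], "turn": [[0, 0, 0], [0, 0, 0], [0, 0, 0], [0, 0, 0], [0, 0, 0], [0, 0, 0], [0, 0, 0], [0, 0, 0], [0, 0, 0], [0, 0, 0], [0, 0, 0], [0, 0, 0]]}}

```text
time_s: 12.37
position: [0.521, 0.2708, 0.2519]
tool_rot: [[-0.999, 0.053, -0.001], [0.053, 0.999, -0.0], [0.001, -0.001, -1.0]]
ft_force: [1.1, -0.2, -2.2]
grip_width: 0.0094
gripper_force: 50.0
```

Call:
{"name": "move_arm", "arguments": {"jaw": [0.5, 0.5, 0.5, 0.5, 0.5, 0.5, 0.5, 0.5, 0.5, 0.5, 0.5, 0.5], "dp": [[0, 0, 0], [0, 0, 0], [0, 0, 0], [0, 0, 0], [0, 0, 0], [0, 0, 0], [0, 0, 0], [0, 0, 0], [0, 0, 0], [0, 0, 0], [0, 0, 0], [0, 0, 0]], "turn": [[0, 0, 0.12], [0, 0, 0.12], [0, 0, 0.12], [0, 0, 0.12], [0, 0, 0.12], [0, 0, 0.12], [0, 0, 0.12], [0, 0, 0.12], [0, 0, 0.12], [0, 0, 0.12], [0, 0, 0.12], [0, 0, 0.12]]}}

```text
time_s: 13.37
position: [0.5213, 0.2688, 0.2518]
tool_rot: [[-0.072, 0.997, -0.002], [0.997, 0.072, -0.001], [-0.0, -0.002, -1.0]]
ft_force: [0.1, 0.2, -1.9]
grip_width: 0.0093
gripper_force: 50.3
```

Call:
{"name": "move_arm", "arguments": {"jaw": [0.5, 0.5, 0.5, 0.5], "dp": [[0, 0, 0], [0, 0, 0], [0, 0, 0], [0, 0, 0]], "turn": [[0, 0, 0.12], [0, 0, 0], [0, 0, 0], [0, 0, 0]]}}

```text
time_s: 13.7
position: [0.5215, 0.2689, 0.2522]
tool_rot: [[0.039, 0.999, -0.001], [0.999, -0.039, -0.0], [-0.0, -0.001, -1.0]]
ft_force: [0.2, -0.7, -1.7]
grip_width: 0.0095
gripper_force: 50.3
```

Run:
```python
from h import *
from mill import mill
s=observe(); print(s['position'],np.degrees(np.arctan2(s['tool_rot'][1][0],s['tool_rot'][0][0])),s['q'].round(1),s['tool_rot'])
C=cam('wrist'); im,d=save('wrist','w4.png'); P=cloud('wrist',d,C); mill('w',P,im)
T=cam('top')
for q in ['nip','steel_face','brass_face','screw_grip']:
    for n,f in [('wrist',C),]:
        for r in cams.mark_of(n,q)[:2]:
            uv=np.array(r['location'])*[560,420]; z=dict(nip=.04,screw_grip=.122).get(q,.075); print(q,n,round(r['p'],2),uv.round(0),atz(n,uv,z,f).round(4))
```

```text
[0.52152888 0.26891085 0.25217322] 87.79111617240521 [15.7 24.9 65.9 -0.  89.3 17.9] [[ 3.85427453e-02  9.99256737e-01 -6.56626537e-04]
 [ 9.99256925e-01 -3.85428900e-02 -2.09094664e-04]
 [-2.34247536e-04 -6.48079532e-04 -9.99999763e-01]]
w brass 5440 0.1074 [548.4 267.5] [108.6  82.4] 86.8
w cheek 1267 0.1001 [517.8 210.6] [189.3  26.1] -2.4
w cheek 3048 0.1 [522.8 326.6] [189.   28.1] -2.6
w dial block 7965 [526.6 387.2] [86.7 86.5] 87.7
w steel 4518 0.1072 [481.8 270.1] [92.2 56.4] 87.2
nip wrist 0.57 [283. 182.] [[0.5208 0.2684 0.04  ]]
steel_face wrist 0.69 [277. 189.] [[0.5143 0.2672 0.075 ]]
steel_face wrist 0.68 [284. 219.] [[0.5205 0.2331 0.075 ]]
brass_face wrist 0.78 [292. 191.] [[0.5302 0.2653 0.075 ]]
screw_grip wrist 0.17 [281. 182.] [[0.5192 0.2835 0.122 ]]
```

View pics/w4.png

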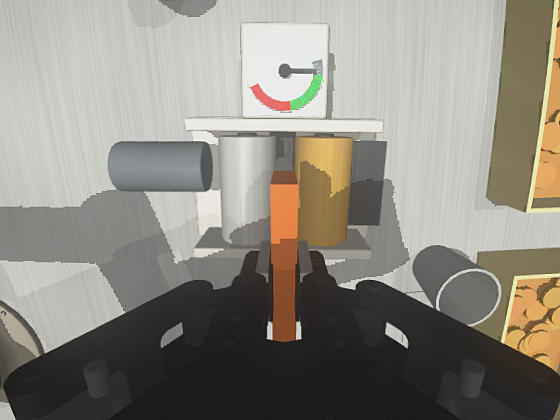

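Run:
```python
from h import *
from scipy.optimize import least_squares
a=np.radians(-2.7); ex=np.array([np.cos(a),np.sin(a)]); ey=np.array([-ex[1],ex[0]])
for f in ['w4','top0','side0']:
    n={'w':'wrist','t':'top','s':'side'}[f[0]]
    im=cv2.imread(f'pics/{f}.png')[:,:,::-1].astype(int); P=cloud(n,np.load(f'pics/{f}.npy')); p=P.reshape(-1,3); c=im.reshape(-1,3)
    X=(p[:,:2]-[.521,.269])@ex*1000; Y=(p[:,:2]-[.521,.269])@ey*1000; Z=p[:,2]*1000
    brass=(c[:,0]-c[:,2]>50)
    for nm,k,x0 in [('steel',(abs(c[:,0]-c[:,2])<25)&(X<-14)&(X>-62),-36),('brass',brass&(X>14)&(X<70),40)]:
        m=k&(abs(Y)<48)&(Z>85)&(Z<112)
        r=least_squares(lambda q:np.hypot(X[m]-q[0],Z[m]-q[1])-30,[x0,75],loss='soft_l1')
        print(f,nm,m.sum(),r.x.round(2))
    k=(Z>94)&(Z<106)&(c.min(1)>130)&(abs(abs(Y)-60)<12)&(abs(X)<105)
    print('cheek X ends',np.percentile(X[k],[0.5,99.5]),'Y',np.percentile(Y[k],[1,99]))
    k=(Z>74)&(Z<90)&(Y>90)&(abs(X)<60); print('dial X',np.percentile(X[k],[1,99]) if k.sum() else 0,np.percentile(Y[k],99) if k.sum() else 0)
```

```text
w4 steel 4413 [-38.76  75.24]
w4 brass 4839 [40.89 75.24]
cheek X ends [-94.08067029  92.82071606] Y [-70.57145506  71.70136198]
dial X [-41.47922707  41.96459613] 159.88351811218544
top0 steel 600 [-37.73  74.17]
top0 brass 655 [41.82 74.35]
cheek X ends [-94.57634068  92.39021198] Y [-70.75534182  71.63975986]
dial X [-57.85653152  41.23182492] 505.2314676830253
side0 steel 573 [-37.41  74.54]
side0 brass 611 [42.4 74.6]
cheek X ends [-91.18342767  92.82951978] Y [-69.35895619  71.57985421]
dial X [-41.04281536  40.21907454] 372.6081534129812
```

Call:
{"name": "move_arm", "arguments": {"jaw": [0.5, 0.5, 0.5, 0.5, 0.5, 0.5, 0.5, 0.5, 0.5, 0.5, 0.5], "dp": [[0, -0.05, 0], [0, 0, 2], [0, 0, 2], [0, 0, 2], [0, 0, 1.5], [0, 0, 1], [0, 0, 1], [0, 0, 1], [0, 0, 1], [0, 0, 1], [0, 0, 0]], "turn": [[0, 0, 0.01], [0, 0, 0], [0, 0, 0], [0, 0, 0], [0, 0, 0], [0, 0, 0], [0, 0, 0], [0, 0, 0], [0, 0, 0], [0, 0, 0], [0, 0, 0]]}}

```text
time_s: 14.87
position: [0.5204, 0.2688, 0.1255]
tool_rot: [[0.052, 0.999, -0.003], [0.999, -0.052, -0.001], [-0.001, -0.003, -1.0]]
ft_force: [-0.1, 0.1, -3.2]
grip_width: 0.0094
gripper_force: 50.2
```

Call:
{"name": "move_arm", "arguments": {"jaw": [0.5, 0.5, 0.5, 0.5, 0.5, 0.5], "dp": [[0, 0, 0.5], [0, 0, 0.5], [0, 0, 0.3], [0, 0, 0], [0, 0, 0], [0, 0, 0]], "turn": [[0, 0, 0], [0, 0, 0], [0, 0, 0], [0, 0, 0], [0, 0, 0], [0, 0, 0]]}}

```text
time_s: 15.37
position: [0.5213, 0.269, 0.1148]
tool_rot: [[0.052, 0.999, 0.001], [0.999, -0.052, 0.0], [0.0, 0.001, -1.0]]
ft_force: [0.2, -0.2, -2.1]
grip_width: 0.009
gripper_force: 50.4
```

Call:
{"name": "move_arm", "arguments": {"jaw": [0.5, 0.5, 0.5, 0.5], "dp": [[0, 0, 0.2], [0, 0, 0.15], [0, 0, 0], [0, 0, 0]], "turn": [[0, 0, 0], [0, 0, 0], [0, 0, 0], [0, 0, 0]]}}

```text
time_s: 15.7
position: [0.5214, 0.2692, 0.1114]
tool_rot: [[0.052, 0.999, 0.001], [0.999, -0.052, 0.0], [0.0, 0.001, -1.0]]
ft_force: [-0.2, 0.4, 1.1]
grip_width: 0.0091
gripper_force: 50.8
```

Call:
{"name": "move_arm", "arguments": {"jaw": [2.6, 2.6, 2.6, 2.6, 2.6, 2.6, 2.6, 2.6, 2.6, 2.6, 2.6, 2.6], "dp": [[0, 0, 0], [0, 0, 0], [0, 0, 0], [0, 0, 0], [0, 0, -2], [0, 0, -3], [0, 0, -3], [0, 0, -3], [0, 0, -2], [-3, 0, 0], [-3, 0, 0], [-2, 0, 0]], "turn": [[0, 0, 0], [0, 0, 0], [0, 0, 0], [0, 0, 0], [0, 0, 0], [0, 0, 0], [0, 0, 0], [0, 0, 0], [0, 0, 0], [0, 0, -0.12], [0, 0, -0.12], [0, 0, -0.12]]}}

```text
time_s: 16.7
position: [0.525, 0.1878, 0.2414]
tool_rot: [[-0.309, 0.951, 0.001], [0.951, 0.309, -0.0], [-0.001, 0.0, -1.0]]
ft_force: [0.4, -0.3, 0.2]
grip_width: 0.026
gripper_force: 0.0
```

Call:
{"name": "move_arm", "arguments": {"jaw": [5, 5, 5, 5, 5, 5, 5, 5, 5, 5, 5, 5], "dp": [[0, 0, 0], [0, 0, 0], [0, 0, 0], [0, 0, 0], [0, 0, 0], [0, 0, 0], [0, 0, 0], [0, 0, 0], [0, 0, 0], [0, 0, 0], [0, 0, 0], [0, 0, 0]], "turn": [[0, 0, -0.12], [0, 0, -0.12], [0, 0, -0.12], [0, 0, -0.12], [0, 0, -0.12], [0, 0, -0.12], [0, 0, -0.12], [0, 0, -0.12], [0, 0, -0.08], [0, 0, 0], [0, 0, 0], [0, 0, 0]]}}

```text
time_s: 17.7
position: [0.5253, 0.1894, 0.241]
tool_rot: [[-0.975, 0.223, -0.0], [0.223, 0.975, -0.0], [0.0, -0.0, -1.0]]
ft_force: [0.4, -0.3, 0.1]
grip_width: 0.0502
gripper_force: 0.0
```

Run:
```python
from h import *
from mill import mill
s=observe(); print(s['position'],np.degrees(np.arctan2(s['tool_rot'][1][0],s['tool_rot'][0][0])),s['q'].round(1))
C=cam('wrist'); im,d=save('wrist','w5.png'); P=cloud('wrist',d,C); mill('w',P,im)
for r in cams.mark_of('wrist','screw_grip')[:2]:
    uv=np.array(r['location'])*[560,420]; print(round(r['p'],2),uv.round(0),atz('wrist',uv,.122,C).round(4))
save('top','top2.png');save('side','side2.png')
a=cv2.imread('pics/w5.png'); a=cv2.resize(a,(400,300)); t=cv2.imread('pics/top2.png')[140:280,100:287]; s=cv2.imread('pics/side2.png')[230:370,180:367]
cv2.imwrite('pics/v5.png',cv2.vconcat([cv2.hconcat([a,cv2.resize(t,(400,300))]),cv2.hconcat([cv2.resize(s,(400,300)),a*0])]))
```

```text
[0.52533636 0.18944723 0.24098583] 167.09245373508858 [  7.7  22.3  71.9  -0.   85.8 -69.4]
w brass 5006 0.11 [552.9 269.5] [115.   73.7] 87.4
w cheek 2912 0.1001 [516.8 210.7] [188.7  28.5] -2.8
w cheek 2916 0.1 [523.1 327.3] [189.5  28.6] -2.0
w bar 492 0.1313 [514.7 150.7] [52.9 13.8] -13.9
w foot 4071 [515.2 153.8] [99.5 87.9] -2.5
w dial block 6254 [526.2 389.7] [86.7 82.3] -2.0
w steel 5867 0.1072 [483.5 270. ] [90.  63.1] 89.9
0.68 [238. 200.] [[0.515 0.15  0.122]]
0.53 [359. 181.] [[0.5219 0.2582 0.122 ]]
```

View pics/v5.png

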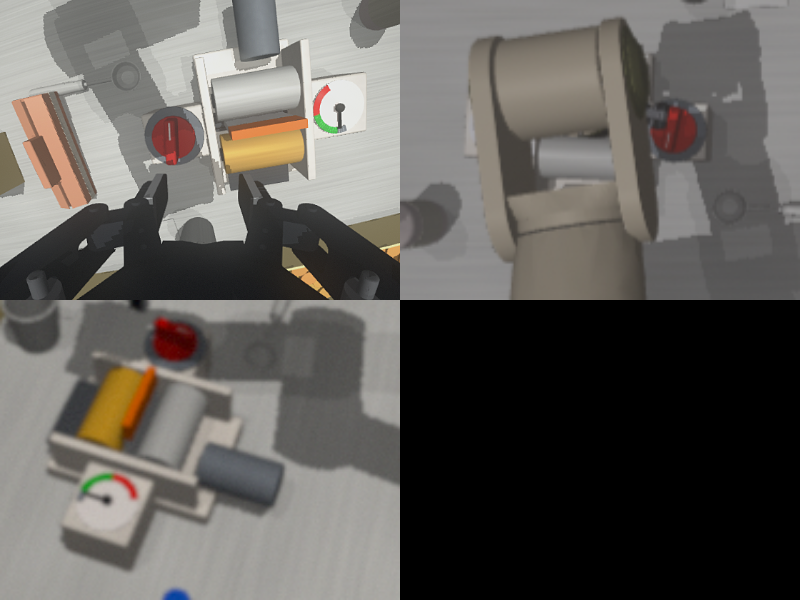

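The side view shows the blade standing between the rollers at (140,400), and the dial pointer is still in the grey.

Call:
{"name": "move_arm", "arguments": {"jaw": [4, 4, 4, 4, 4, 4, 4, 4, 4, 4], "dp": [[0.17, -4, 0], [0, 0, 2], [0, 0, 3], [0, 0, 3], [0, 0, 3], [0, 0, 1.5], [0, 0, 0.9], [0, 0, 0], [0, 0, 0], [0, 0, 0]], "turn": [[0, 0, 0], [0, 0, 0], [0, 0, 0], [0, 0, 0], [0, 0, 0], [0, 0, 0], [0, 0, 0], [0, 0, 0], [0, 0, 0], [0, 0, 0]]}}

```text
time_s: 18.73
position: [0.5156, 0.1509, 0.1083]
tool_rot: [[-0.975, 0.221, 0.002], [0.221, 0.975, 0.0], [-0.002, 0.001, -1.0]]
ft_force: [-0.3, 1.0, -0.3]
grip_width: 0.0401
gripper_force: 0.0
```

Call:
{"name": "move_arm", "arguments": {"jaw": [0.8, 0.8, 0.8, 0.8, 0.8, 0.8, 0.8, 0.8, 0.8], "dp": [[0, 0, 0], [0, 0, 0], [0, 0, 0], [0, 0, 0], [0, 0, 0], [0, 0, 0], [0, 0, 0], [0, 0, 0], [0, 0, 0]], "turn": [[0, 0, 0], [0, 0, 0], [0, 0, 0], [0, 0, 0], [0, 0, 0], [0, 0, 0], [0, 0, 0], [0, 0, 0], [0, 0, 0]], "force": 30}}

```text
time_s: 19.48
position: [0.5152, 0.1508, 0.1079]
tool_rot: [[-0.975, 0.221, 0.002], [0.221, 0.975, -0.0], [-0.002, 0.0, -1.0]]
ft_force: [-1.3, -0.6, 6.8]
grip_width: 0.0133
gripper_force: 32.4
```

Turn clockwise 2.6 rad to begin with.

Call:
{"name": "move_arm", "arguments": {"jaw": [0.8, 0.8, 0.8, 0.8, 0.8, 0.8, 0.8, 0.8, 0.8, 0.8, 0.8, 0.8], "dp": [[0, 0, 0], [0, 0, 0], [0, 0, 0], [0, 0, 0], [0, 0, 0], [0, 0, 0], [0, 0, 0], [0, 0, 0], [0, 0, 0], [0, 0, 0], [0, 0, 0], [0, 0, 0]], "turn": [[0, 0, 0.1], [0, 0, 0.1], [0, 0, 0.1], [0, 0, 0.1], [0, 0, 0.1], [0, 0, 0.1], [0, 0, 0.1], [0, 0, 0.1], [0, 0, 0.1], [0, 0, 0.1], [0, 0, 0.1], [0, 0, 0.1]]}}

```text
time_s: 20.48
position: [0.5148, 0.1504, 0.1079]
tool_rot: [[-0.143, 0.99, 0.0], [0.99, 0.143, -0.001], [-0.001, 0.0, -1.0]]
ft_force: [-3.8, -4.0, 8.1]
grip_width: 0.0133
gripper_force: 32.8
```

Call:
{"name": "move_arm", "arguments": {"jaw": [0.8, 0.8, 0.8, 0.8, 0.8, 0.8, 0.8, 0.8, 0.8, 0.8, 0.8, 0.8], "dp": [[0, 0, 0], [0, 0, 0], [0, 0, 0], [0, 0, 0], [0, 0, 0], [0, 0, 0], [0, 0, 0], [0, 0, 0], [0, 0, 0], [0, 0, 0], [0, 0, 0], [0, 0, 0]], "turn": [[0, 0, 0.12], [0, 0, 0.12], [0, 0, 0.12], [0, 0, 0.12], [0, 0, 0.12], [0, 0, 0.12], [0, 0, 0.12], [0, 0, 0.12], [0, 0, 0.12], [0, 0, 0.12], [0, 0, 0.12], [0, 0, 0.08]]}}

```text
time_s: 21.48
position: [0.5142, 0.1507, 0.1079]
tool_rot: [[0.951, 0.308, -0.001], [0.308, -0.951, -0.0], [-0.001, 0.0, -1.0]]
ft_force: [-5.5, -1.2, 10.4]
grip_width: 0.0133
gripper_force: 33.0
```

```bash
cat > dial.py <<'E'
from h import *
import sys
s=observe(); print(s['position'],np.degrees(np.arctan2(s['tool_rot'][1][0],s['tool_rot'][0][0])).round(1),s['q'].round(1),'ft',s['ft_force'].round(1),s['wrist_torque'].round(2))
im,d=save('side',sys.argv[1]); C=cam('side')
K=np.array([[C[1],0,C[0]['cx']],[0,C[1],C[0]['cy']],[0,0,1]])
# rectify dial face: mill frame, z=.081 plane; dial centre (0,117)
a=np.radians(-2.7); ex=np.array([np.cos(a),np.sin(a)]); ey=np.array([-ex[1],ex[0]]); o=np.array([.5197,.269])
g=np.linspace(-45,45,270)/1000; XX,YY=np.meshgrid(g,g)   # image: col = -mill y? col: y left..., row: x up
x=-YY; y=.117-XX
w=o+x[...,None]*ex+y[...,None]*ey; W=np.c_[w.reshape(-1,2),np.full(w.size//2,.081),np.ones(w.size//2)]
V=(W@np.array(C[0]['view']).T)[:,:3]; q=np.c_[V[:,0]/-V[:,2],-V[:,1]/-V[:,2]]; r2=(q**2).sum(1,keepdims=True); q=q*(1+C[0]['k1']*r2)
uv=(q*C[1]+[C[0]['cx'],C[0]['cy']]).reshape(270,270,2).astype(np.float32)
R=cv2.remap(im,uv[...,0],uv[...,1],cv2.INTER_CUBIC); cv2.imwrite('pics/d_'+sys.argv[1],R[:,:,::-1])
# pointer: dark pixels on the white face; colour band; report azimuth cw from up (mill +x)
h=R.astype(int); c0=(135,135); v,u=np.mgrid[0:270,0:270]; 
dark=h.max(2)<75
r=h[...,0]-h[...,1]>60; gr=h[...,1]-h[...,0]>35
band=r|gr; ring=band&(np.hypot(u-135,v-135)<110)
(cx,cy),rad=cv2.minEnclosingCircle(np.c_[u[ring],v[ring]].astype(np.float32)) if ring.sum() else ((135,135),0)
az=lambda m:np.degrees(np.arctan2(u[m]-135,-(v[m]-135)))
k=dark&(np.hypot(u-135,v-135)<75)
print('green',np.percentile(az(gr&ring),[2,98]).round(),'red',np.percentile(az(r&ring),[2,98]).round(),'dark n',k.sum(),'centroid',u[k].mean(),v[k].mean())
bins=np.arange(-180,185,10); far=k&(np.hypot(u-135,v-135)>22); H,_=np.histogram(az(far),bins); print([(int(b),int(n)) for b,n in zip(bins,H) if n>8])
E
python3 dial.py s6.png; python3 -c "
import cv2
a=cv2.imread('pics/d_s6.png');s=cv2.resize(cv2.imread('pics/s6.png')[230:370,180:367],(400,300))
cv2.imwrite('pics/v6.png',cv2.hconcat([s,cv2.resize(a,(300,300))]))"
```

```text
[0.5142011  0.15072092 0.10794839] 17.9 [ 3.7 27.5 87.4 -0.  65.2 75.8] ft [-5.5 -1.2 10.4] [-0.24  1.04  0.1 ]
green [ 3. 69.] red [ 80. 154.] dark n 393 centroid 134.06106870229007 124.32824427480917
[]
```

View pics/v6.png

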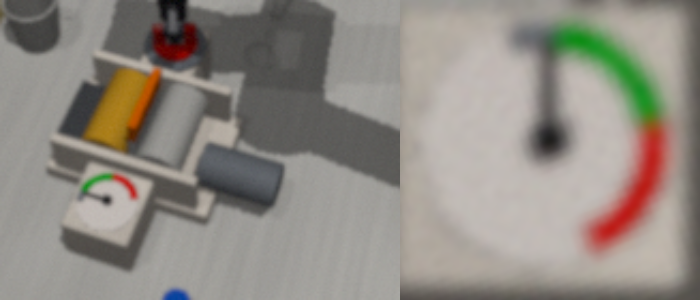

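```bash
cat >> dial.py <<'E'
g=R.max(2).astype(float); rr=np.hypot(u-132,v-126); th=np.arctan2(u-132,-(v-126)); m=(rr>24)&(rr<58)
D=np.clip(150-g,0,None)*m; print('POINTER rad cw',np.arctan2((D*np.sin(th)).sum(),(D*np.cos(th)).sum()).round(3),'weight',D.sum())
E
sed -i "s/^bins=.*//" dial.py; python3 dial.py s6b.png
```

```text
[0.51418946 0.15075114 0.10794546] 17.7 [ 3.7 27.5 87.4 -0.  65.2 76. ] ft [-6.5 -1.6 10.3] [-0.31  1.04 -0.05]
green [ 3. 69.] red [ 80. 154.] dark n 398 centroid 133.88693467336682 124.41457286432161
POINTER rad cw 0.032 weight 19955.0
```

Call:
{"name": "move_arm", "arguments": {"jaw": [0.8, 0.8, 0.8, 0.8, 0.8, 0.8, 0.8], "dp": [[0, 0, 0], [0, 0, 0], [0, 0, 0], [0, 0, 0], [0, 0, 0], [0, 0, 0], [0, 0, 0]], "turn": [[0, 0, 0.08], [0, 0, 0.08], [0, 0, 0.08], [0, 0, 0.08], [0, 0, 0.08], [0, 0, 0], [0, 0, 0]]}}

```text
time_s: 22.17
position: [0.5142, 0.1509, 0.1079]
tool_rot: [[0.997, -0.081, -0.001], [-0.081, -0.997, 0.0], [-0.001, 0.0, -1.0]]
ft_force: [-6.1, -0.5, 8.8]
grip_width: 0.0134
gripper_force: 33.0
```

```bash
python3 dial.py s7.png
```

```text
[0.51417013 0.15093763 0.10793382] -4.7 [ 3.7 27.5 87.4  0.  65.2 98.4] ft [-6.1 -0.5  8.8] [-0.07  1.   -0.11]
green [ 3. 69.] red [ 80. 154.] dark n 388 centroid 133.70876288659792 124.5360824742268
POINTER rad cw 0.056 weight 20270.0
```

Call:
{"name": "move_arm", "arguments": {"jaw": [0.8, 0.8, 0.8, 0.8, 0.8], "dp": [[0, 0, 0], [0, 0, 0], [0, 0, 0], [0, 0, 0], [0, 0, 0]], "turn": [[0, 0, 0.08], [0, 0, 0.08], [0, 0, 0.08], [0, 0, 0], [0, 0, 0]]}}

```text
time_s: 22.63
position: [0.5142, 0.1511, 0.1079]
tool_rot: [[0.949, -0.316, -0.001], [-0.316, -0.949, 0.0], [-0.001, -0.0, -1.0]]
ft_force: [-5.7, 0.7, 9.5]
grip_width: 0.0132
gripper_force: 33.0
```

```bash
python3 dial.py s8.png
```

```text
[0.51418195 0.1510578  0.10794021] -18.4 [  3.7  27.5  87.4   0.   65.2 112.1] ft [-5.7  0.7  9.5] [ 0.01  1.03 -0.08]
green [ 4. 69.] red [ 80. 154.] dark n 400 centroid 134.99 124.43
POINTER rad cw 0.596 weight 14529.0
```

Call:
{"name": "move_arm", "arguments": {"jaw": [0.8, 0.8, 0.8, 0.8], "dp": [[0, 0, 0], [0, 0, 0], [0, 0, 0], [0, 0, 0]], "turn": [[0, 0, 0.06], [0, 0, 0], [0, 0, 0], [0, 0, 0]]}}

```text
time_s: 23.02
position: [0.5142, 0.1511, 0.1079]
tool_rot: [[0.928, -0.372, -0.001], [-0.372, -0.928, 0.0], [-0.001, -0.0, -1.0]]
ft_force: [-5.4, -0.0, 9.4]
grip_width: 0.0134
gripper_force: 33.0
```

```bash
python3 dial.py s9.png; python3 -c "
import cv2
a=cv2.imread('pics/d_s9.png');s=cv2.resize(cv2.imread('pics/s9.png')[230:370,180:367],(400,300))
cv2.imwrite('pics/v9.png',cv2.hconcat([s,cv2.resize(a,(300,300))]))"
```

```text
[0.5142149  0.15107262 0.10793947] -21.8 [  3.7  27.5  87.4   0.   65.2 115.5] ft [-5.4 -0.   9.4] [ 0.08  0.99 -0.05]
green [ 4. 69.] red [ 80. 154.] dark n 401 centroid 135.40149625935163 124.30922693266832
POINTER rad cw 0.735 weight 15963.0
```

View pics/v9.png

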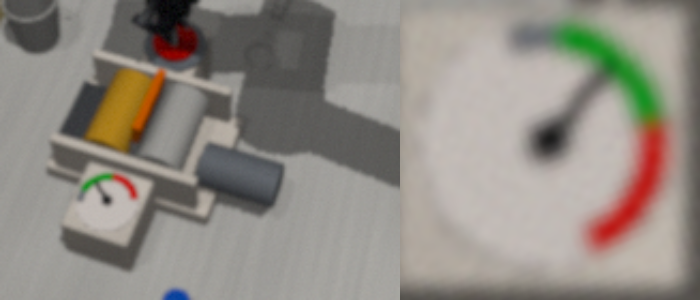

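Call:
{"name": "move_arm", "arguments": {"jaw": [3.5, 3.5, 3.5, 3.5, 3.5, 3.5, 3.5, 3.5, 3.5, 3.5, 3.5, 3.5], "dp": [[0, 0, 0], [0, 0, 0], [0, 0, 0], [0, 0, 0], [0, 0, 0], [0, 0, -2], [0, 0, -3], [0, 0, -3.5], [0, 0, -3.5], [0, 0, 0], [0, 0, 0], [0, 0, 0]], "turn": [[0, 0, 0], [0, 0, 0], [0, 0, 0], [0, 0, 0], [0, 0, 0], [0, 0, 0], [0, 0, 0], [0, 0, 0], [0, 0, 0], [0, 0, -0.12], [0, 0, -0.12], [0, 0, -0.12]]}}

```text
time_s: 24.07
position: [0.515, 0.1508, 0.2275]
tool_rot: [[1.0, -0.015, 0.001], [-0.015, -1.0, 0.0], [0.001, -0.0, -1.0]]
ft_force: [-0.1, -1.0, 0.5]
grip_width: 0.0349
gripper_force: 0.0
```

Call:
{"name": "move_arm", "arguments": {"jaw": [3.5, 3.5, 3.5, 3.5, 3.5, 3.5, 3.5, 3.5, 3.5, 3.5, 3.5, 3.5], "dp": [[0, 0, 0], [0, 0, 0], [0, 0, 0], [0, 0, 0], [0, 0, 0], [0, 0, 0], [0, 0, 0], [0, 0, 0], [0, 0, 0], [0, 0, 0], [0, 0, 0], [0, 0, 0]], "turn": [[0, 0, -0.12], [0, 0, -0.12], [0, 0, -0.12], [0, 0, -0.12], [0, 0, -0.12], [0, 0, -0.12], [0, 0, -0.12], [0, 0, -0.12], [0, 0, -0.12], [0, 0, -0.12], [0, 0, -0.12], [0, 0, -0.12]]}}

```text
time_s: 25.07
position: [0.5149, 0.1508, 0.2269]
tool_rot: [[0.146, 0.989, -0.0], [0.989, -0.146, 0.0], [-0.0, -0.0, -1.0]]
ft_force: [0.4, 0.4, 0.2]
grip_width: 0.0352
gripper_force: 0.0
```

Call:
{"name": "move_arm", "arguments": {"jaw": [3.5, 3.5, 3.5, 3.5, 3.5], "dp": [[0, 0, 0], [0, 0, 0], [0, 0, 0], [0, 0, 0], [0, 0, 0]], "turn": [[0, 0, -0.1], [0, 0, 0], [0, 0, 0], [0, 0, 0], [0, 0, 0]]}}

```text
time_s: 25.48
position: [0.5149, 0.1508, 0.227]
tool_rot: [[0.054, 0.999, -0.0], [0.999, -0.054, 0.0], [0.0, -0.0, -1.0]]
ft_force: [0.2, 0.1, 0.4]
grip_width: 0.0346
gripper_force: 0.0
```

```bash
python3 dial.py s10.png
python3 - <<'E'
from h import *
C=cam('wrist'); im,d=save('wrist','w10.png'); P=cloud('wrist',d,C); p=P.reshape(-1,3); c=im.reshape(-1,3).astype(int)
m=(p[:,2]>.125)&(p[:,2]<.15)&(c[:,0]-c[:,2]>90)&(p[:,1]>.2)&(p[:,1]<.33)&(c[:,0]-c[:,1]>40)
print('blade top',m.sum(),np.median(p[m,2]),*rect(p[m]))
for z0,z1 in [(.112,.12),(.12,.128),(.128,.134),(.134,.145)]:
    k=(p[:,2]>z0)&(p[:,2]<z1)&(c[:,0]-c[:,2]>60)&(p[:,1]>.22)&(p[:,1]<.32); print(z0,k.sum(),p[k].mean(0) if k.sum() else 0)
w=cv2.imread('pics/w10.png'); a=cv2.imread('pics/d_s10.png'); cv2.imwrite('pics/v10.png',cv2.hconcat([cv2.resize(w,(500,375)),cv2.resize(a,(290,375))]))
E
```

```text
[0.51488161 0.15083794 0.226954  ] 86.9 [ 3.7 20.6 76.9  0.  82.4  6.8] ft [0.2 0.1 0.4] [-0.    0.03 -0.  ]
green [ 4. 69.] red [ 80. 154.] dark n 384 centroid 135.2265625 124.4140625
POINTER rad cw 0.731 weight 13823.0
blade top 1694 0.14013048298442454 [507.7 263.2] [75.1 10.6] 87.1
0.112 68 [0.51714665 0.28172239 0.11415531]
0.12 0 0
0.128 0 0
0.134 1759 [0.50801321 0.26393145 0.14000083]
```

View pics/v10.png

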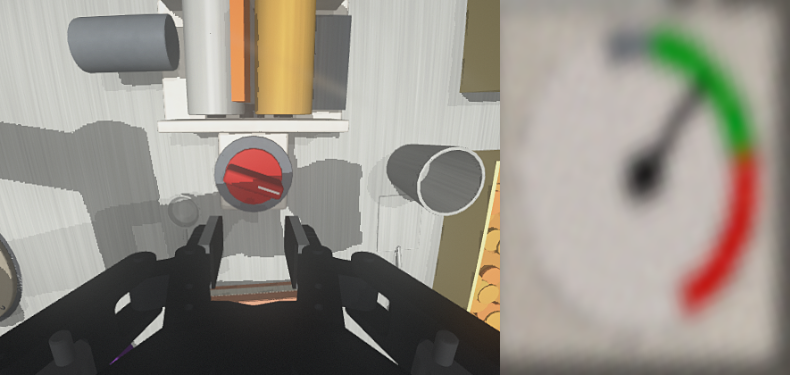

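Call:
{"name": "move_arm", "arguments": {"jaw": [2.8, 2.8, 2.8, 2.8, 2.8, 2.8, 2.8], "dp": [[3.9, -0.7, 0.4], [3.9, -0.7, 0.4], [3.9, -0.7, 0.4], [0, 0, 0], [0, 0, 0], [0, 0, 0], [0, 0, 0]], "turn": [[0, 0, 0], [0, 0, 0], [0, 0, 0], [-0.068, 0, 0], [-0.068, 0, 0], [0, 0, 0], [0, 0, 0]]}}

```text
time_s: 26.17
position: [0.4995, 0.2689, 0.2153]
tool_rot: [[0.052, 0.99, 0.134], [0.999, -0.051, -0.007], [0.0, 0.134, -0.991]]
ft_force: [-0.1, -0.1, 0.6]
grip_width: 0.0278
gripper_force: 0.0
```

Run:
```python
from h import *
s=observe(); C=cam('wrist'); im,d=save('wrist','w11.png'); P=cloud('wrist',d,C); p=P.reshape(-1,3); c=im.reshape(-1,3).astype(int)
print(s['position'],np.array(s['tool_rot']).round(4))
m=(p[:,2]>.134)&(p[:,2]<.15)&(c[:,0]-c[:,2]>90)&(p[:,1]>.2)&(p[:,1]<.35)&(c[:,0]-c[:,1]>40)
print('blade top',m.sum(),np.median(p[m,2]),*rect(p[m]))
top=np.array([*rect(p[m])[0]/1000,.140]); tgt=top+np.array([.136*.026,0,-.026*.99]); tgt[1]=.269
print('to target in tool cm',(np.array(s['tool_rot']).T@(tgt-s['position'])*100).round(2))
```

```text
[0.49948591 0.26889645 0.21527265] [[ 5.190e-02  9.896e-01  1.339e-01]
 [ 9.987e-01 -5.150e-02 -6.900e-03]
 [ 1.000e-04  1.341e-01 -9.910e-01]]
blade top 1123 0.1403060370554016 [507.8 269.8] [88.1 10.4] 87.0
to target in tool cm [ 0.07 -0.18 10.17]
```

View pics/w11.png

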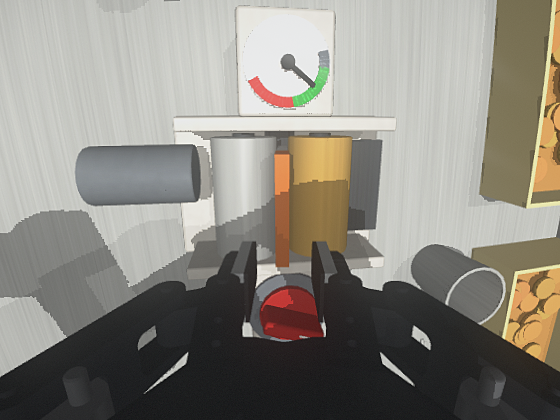

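Call:
{"name": "move_arm", "arguments": {"jaw": [2.6, 2.6, 2.6, 2.6, 2.6, 2.6, 2.6, 2.6], "dp": [[0.05, -0.18, 2], [0, 0, 2.5], [0, 0, 2.5], [0, 0, 1.5], [0, 0, 1], [0, 0, 0.6], [0, 0, 0], [0, 0, 0]], "turn": [[0, 0, 0], [0, 0, 0], [0, 0, 0], [0, 0, 0], [0, 0, 0], [0, 0, 0], [0, 0, 0], [0, 0, 0]]}}

```text
time_s: 26.88
position: [0.5124, 0.2686, 0.1153]
tool_rot: [[0.052, 0.989, 0.136], [0.999, -0.052, -0.007], [0.0, 0.136, -0.991]]
ft_force: [0.0, 0.6, -0.4]
grip_width: 0.0261
gripper_force: 0.0
```

Call:
{"name": "move_arm", "arguments": {"jaw": [0.5, 0.5, 0.5, 0.5, 0.5, 0.5], "dp": [[0, 0, 0], [0, 0, 0], [0, 0, 0], [0, 0, 0], [0, 0, 0], [0, 0, 0]], "turn": [[0, 0, 0], [0, 0, 0], [0, 0, 0], [0, 0, 0], [0, 0, 0], [0, 0, 0]], "force": 40}}

```text
time_s: 27.38
position: [0.5119, 0.2688, 0.1158]
tool_rot: [[0.052, 0.989, 0.136], [0.999, -0.051, -0.007], [0.0, 0.137, -0.991]]
ft_force: [-3.1, -0.1, 7.1]
grip_width: 0.0095
gripper_force: 40.3
```

```bash
python3 dial.py s12.png
```

```text
[0.51185709 0.2688199  0.11576948] 87.0 [17.2 28.2 85.  -3.1 59.5 21.6] ft [-3.1 -0.1  7.1] [-0.04  0.66 -0.01]
green [ 4. 69.] red [ 80. 154.] dark n 397 centroid 135.02518891687657 124.45088161209068
POINTER rad cw 0.683 weight 18984.0
```

Call:
{"name": "move_arm", "arguments": {"jaw": [0.5, 0.5, 0.5, 0.5, 0.5, 0.5, 0.5, 0.5, 0.5, 0.5, 0.5, 0.5], "dp": [[0, 0, -0.5], [0, 0, -1], [0, 0, -1], [0, 0, -1.5], [0, 0, -2], [0, 0, -2], [0, 0, -2], [0, 0, -2], [0, 0, -2], [0, 0, 0], [0, 0, 0], [0, 0, 0]], "turn": [[0, 0, 0], [0, 0, 0], [0, 0, 0], [0, 0, 0], [0, 0, 0], [0, 0, 0], [0, 0, 0], [0, 0, 0], [0, 0, 0], [0.068, 0, 0], [0.068, 0, 0], [0, 0, 0]]}}

```text
time_s: 28.43
position: [0.4938, 0.2694, 0.2543]
tool_rot: [[0.053, 0.999, -0.001], [0.999, -0.053, 0.001], [0.0, -0.001, -1.0]]
ft_force: [-0.6, -0.3, -4.0]
grip_width: 0.0093
gripper_force: 39.6
```

Call:
{"name": "move_arm", "arguments": {"jaw": [0.5, 0.5, 0.5, 0.5, 0.5, 0.5, 0.5, 0.5, 0.5, 0.5, 0.5, 0.5], "dp": [[0, 0, 0], [0, 0, 0], [0, 0, 0], [0, 0, 0], [0, 0, 0], [0, 0, 0], [0, 0, 0], [0, 0, 0], [0, 0, 0], [0, 0, 0], [0, 0, 0], [0, 0, 0]], "turn": [[0, 0, -0.12], [0, 0, -0.12], [0, 0, -0.12], [0, 0, -0.12], [0, 0, -0.12], [0, 0, -0.12], [0, 0, -0.12], [0, 0, -0.12], [0, 0, -0.12], [0, 0, -0.12], [0, 0, -0.12], [0, 0, -0.12]]}}

```text
time_s: 29.43
position: [0.4925, 0.2697, 0.2538]
tool_rot: [[-0.984, 0.176, 0.002], [0.176, 0.984, -0.0], [-0.002, 0.0, -1.0]]
ft_force: [-0.3, 0.1, -2.7]
grip_width: 0.0093
gripper_force: 39.7
```

Call:
{"name": "move_arm", "arguments": {"jaw": [0.5, 0.5, 0.5, 0.5, 0.5, 0.5, 0.5], "dp": [[0, 0, 0], [0, -3.8, 0], [0, -3.8, 0], [0, -3.8, 0], [0, -3.8, 0], [0, -3.8, 0], [0, -3.8, 0]], "turn": [[0, 0, -0.12], [0, 0, 0], [0, 0, 0], [0, 0, 0], [0, 0, 0], [0, 0, 0], [0, 0, 0]]}}

```text
time_s: 30.02
position: [0.4777, 0.0406, 0.2539]
tool_rot: [[-0.998, 0.062, 0.002], [0.062, 0.998, -0.001], [-0.002, -0.001, -1.0]]
ft_force: [1.1, 0.1, -2.5]
grip_width: 0.0093
gripper_force: 39.9
```

```bash
python3 dial.py s13.png; python3 -c "
from h import *
s=observe(); print(np.array(s['tool_rot']).round(4)); t=np.array([.4925,-.3765,.19]); print((np.array(s['tool_rot']).T@(t-s['position'])*100).round(2), s['grip_width'],s['gripper_force'])"
```

```text
[0.47771117 0.04064029 0.25387037] 176.4 [ -9.3  13.7  82.6  -0.   83.6 -95.7] ft [ 1.1  0.1 -2.5] [-0.03 -0.08  0.  ]
green [ 3. 69.] red [ 79. 154.] dark n 375 centroid 133.86133333333333 124.256
POINTER rad cw 0.025 weight 17759.0
[[-0.9978  0.0668  0.0017]
 [ 0.0668  0.9978 -0.0044]
 [-0.002  -0.0043 -1.    ]]
[ -4.19 -40.93   6.57] 0.009094443352533416 40.18453359603882
```

Call:
{"name": "move_arm", "arguments": {"jaw": [0.5, 0.5, 0.5, 0.5, 0.5, 0.5, 0.5, 0.5, 0.5, 0.5, 0.5, 0.5], "dp": [[-0.36, -3.72, 0], [-0.36, -3.72, 0], [-0.36, -3.72, 0], [-0.36, -3.72, 0], [-0.36, -3.72, 0], [-0.36, -3.72, 0], [-0.36, -3.72, 0], [-0.36, -3.72, 0], [-0.36, -3.72, 0], [-0.36, -3.72, 0], [-0.36, -3.72, 0], [0, 0, 0]], "turn": [[0, 0, 0], [0, 0, 0], [0, 0, 0], [0, 0, 0], [0, 0, 0], [0, 0, 0], [0, 0, 0], [0, 0, 0], [0, 0, 0], [0, 0, 0], [0, 0, -0.012], [0, 0, 0]]}}

```text
time_s: 31.07
position: [0.4915, -0.3745, 0.2524]
tool_rot: [[-0.998, 0.055, -0.0], [0.055, 0.998, -0.003], [0.0, -0.003, -1.0]]
ft_force: [-0.2, 0.6, -2.6]
grip_width: 0.0093
gripper_force: 40.5
```

Call:
{"name": "move_arm", "arguments": {"jaw": [0.5, 0.5], "dp": [[0, 0, 0], [0, 0, 0]], "turn": [[0, 0, 0], [0, 0, 0]]}}

```text
time_s: 31.23
position: [0.4924, -0.3681, 0.2535]
tool_rot: [[-0.999, 0.051, 0.0], [0.051, 0.999, -0.0], [-0.0, -0.0, -1.0]]
ft_force: [-0.6, 0.3, -2.3]
grip_width: 0.0092
gripper_force: 40.5
```

```bash
python3 look.py w14.png
python3 - <<'E'
from h import *
s=observe(); C=cam('wrist'); P=cloud('wrist',np.load('pics/w14.npy'),C); im=cv2.imread('pics/w14.png')[:,:,::-1].astype(int)
R=np.array(s['tool_rot']); 
# ribs: grey points z .03-.055 in box frame
b=np.radians(-3.0); ex=np.array([np.cos(b),np.sin(b)]); ey=np.array([-ex[1],ex[0]]); p=P.reshape(-1,3); c=im.reshape(-1,3)
X=(p[:,:2]-[.4933,-.3003])@ex*1000; Y=(p[:,:2]-[.4933,-.3003])@ey*1000; Z=p[:,2]*1000
k=(abs(X)<45)&(abs(Y)<112)&(Z>40)&(Z<52)&(c.max(1)-c.min(1)<25); H,e=np.histogram(Y[k],np.arange(-112,113,2)); print([(int(a),int(h)) for a,h in zip(e,H) if h>3])
# held blade in tool frame
q=(p-s['position'])@R*1000; k=(c[:,0]-c[:,2]>90)&(c[:,0]-c[:,1]>40)&(abs(q[:,1])<15)&(q[:,2]>-40)&(q[:,2]<15)&(abs(q[:,0])<55)
print('held top',k.sum(),np.nanmin(q[k],0).round(1),np.nanmax(q[k],0).round(1),np.nanmean(q[k],0).round(1))
E
```

```text
pos [ 0.4924 -0.3681  0.2535] toolx az 177.08573936305598
blue 758 0.1054 [ 495.4 -224.5] [87.5  9.6] -2.6
green 1108 0.1056 [ 493.1 -300.6] [88.1 12.8] -3.0
rim 3296 [ 493.7 -300.5] [241.  105.1] 87.2
carton on table 2931 [506.1 -68.1] [201.6  57. ] -1.2
[(-94, 92), (-92, 124), (-90, 143), (-88, 91), (-68, 6), (-66, 13), (-64, 26), (-62, 27), (-60, 19), (-18, 110), (-16, 127), (-14, 85), (-12, 64), (-8, 84), (-6, 52), (14, 4), (56, 7), (58, 109), (60, 130), (62, 23), (64, 13), (70, 171), (72, 126)]
held top 3625 [-31.4  -5.4 -26.6] [ 45.1   5.2 -22.3] [ 10.7  -0.1 -24.6]
```

View pics/w14.png

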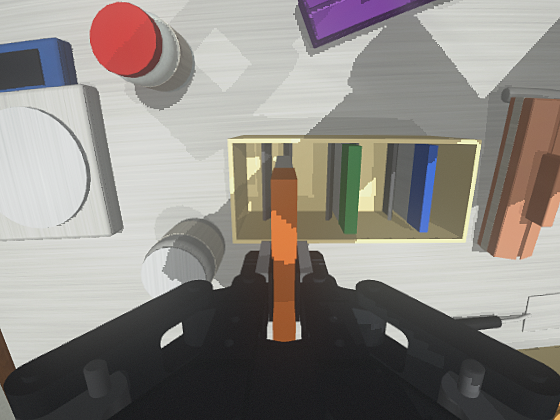

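Call:
{"name": "move_arm", "arguments": {"jaw": [0.5, 0.5, 0.5, 0.5, 0.5, 0.5, 0.5, 0.5, 0.5], "dp": [[0.1, -0.85, 0], [0, 0, 2], [0, 0, 3], [0, 0, 3], [0, 0, 2.5], [0, 0, 1.5], [0, 0, 0], [0, 0, 0], [0, 0, 0]], "turn": [[0, 0, 0], [0, 0, 0], [0, 0, 0], [0, 0, 0], [0, 0, 0], [0, 0, 0], [0, 0, 0], [0, 0, 0], [0, 0, 0]]}}

```text
time_s: 32.03
position: [0.4917, -0.3776, 0.1351]
tool_rot: [[-0.999, 0.05, 0.002], [0.05, 0.999, -0.002], [-0.002, -0.002, -1.0]]
ft_force: [-0.5, 0.0, -2.2]
grip_width: 0.0092
gripper_force: 40.4
```

Correct y by +1 mm and lower.

Call:
{"name": "move_arm", "arguments": {"jaw": [0.5, 0.5, 0.5, 0.5, 0.5, 0.5, 0.5, 0.5], "dp": [[0, 0.1, 0.5], [0, 0, 1], [0, 0, 1], [0, 0, 1], [0, 0, 1], [0, 0, 0.5], [0, 0, 0], [0, 0, 0]], "turn": [[0, 0, 0], [0, 0, 0], [0, 0, 0], [0, 0, 0], [0, 0, 0], [0, 0, 0], [0, 0, 0], [0, 0, 0]]}}

```text
time_s: 32.7
position: [0.4911, -0.3763, 0.0832]
tool_rot: [[-0.999, 0.051, -0.0], [0.051, 0.999, 0.0], [0.0, 0.0, -1.0]]
ft_force: [-0.1, 0.4, -1.7]
grip_width: 0.0092
gripper_force: 40.5
```

Call:
{"name": "move_arm", "arguments": {"jaw": [0.5, 0.5, 0.5, 2.8, 2.8, 2.8, 2.8, 2.8, 2.8, 2.8, 2.8, 2.8], "dp": [[0, 0, 0.15], [0, 0, 0.1], [0, 0, 0], [0, 0, 0], [0, 0, 0], [0, 0, 0], [0, 0, 0], [0, 0, -2], [0, 0, -3.5], [0, 0, -3.5], [0, 0, -3.5], [0, 0, -3.5]], "turn": [[0, 0, 0], [0, 0, 0], [0, 0, 0], [0, 0, 0], [0, 0, 0], [0, 0, 0], [0, 0, 0], [0, 0, 0], [0, 0, 0], [0, 0, 0], [0, 0, 0], [0, 0, 0]]}}

```text
time_s: 33.7
position: [0.4909, -0.376, 0.2429]
tool_rot: [[-0.999, 0.051, 0.0], [0.051, 0.999, -0.0], [-0.0, -0.0, -1.0]]
ft_force: [0.4, -0.0, -0.0]
grip_width: 0.028
gripper_force: 0.0
```

Call:
{"name": "move_arm", "arguments": {"jaw": [5, 5, 5, 5, 5, 5, 5, 5, 5], "dp": [[0, 3.8, 0], [0, 3.8, 0], [0, 3.8, 0], [0, 3.8, 0], [0, 3.8, 0], [0, 3.8, 0], [0, 0, 0], [0, 0, 0], [0, 0, 0]], "turn": [[0, 0, 0], [0, 0, 0], [0, 0, 0], [0, 0, 0], [0, 0, 0], [0, 0, 0], [0, 0, 0], [0, 0, 0], [0, 0, 0]]}}

```text
time_s: 34.45
position: [0.5028, -0.1489, 0.2411]
tool_rot: [[-0.999, 0.05, 0.0], [0.05, 0.999, -0.001], [-0.0, -0.001, -1.0]]
ft_force: [-0.1, -1.4, -0.2]
grip_width: 0.05
gripper_force: 0.0
```

```bash
python3 look.py w15.png
python3 - <<'E'
from h import *
s=observe(); C=cam('wrist'); P=cloud('wrist',np.load('pics/w15.npy'),C); p=P.reshape(-1,3)
R=np.array(s['tool_rot'])
w=(p[:,1]>-.17)&(p[:,1]<.05)&(p[:,0]>.35)&(p[:,0]<.66)
for lo,hi in [(.034,.048),(.068,.085)]:
    k=w&(p[:,2]>lo)&(p[:,2]<hi); print(lo,k.sum(),np.median(p[k,2]),*rect(p[k]))
E
```

```text
pos [ 0.5028 -0.1489  0.2411] toolx az 177.10565647489744
blue 797 0.1055 [ 495.2 -224.4] [87.6  9.1] -3.1
green 1185 0.1054 [ 495.3 -300.8] [92.3 15.3] -4.7
orange 904 0.1055 [ 492.7 -377. ] [92.8 18.6] -7.7
rim 3461 [ 493.8 -301.2] [241.1 104.3] 87.1
carton on table 1518 [506.4 -66.3] [199.2  54.4] -2.6
0.034 1037 0.044305435430772866 [506.4 -66.7] [199.2  54.3] -2.7
0.068 794 0.08199752474636707 [481.6 -65.2] [139.6  14.9] -3.0
```

View pics/w15.png

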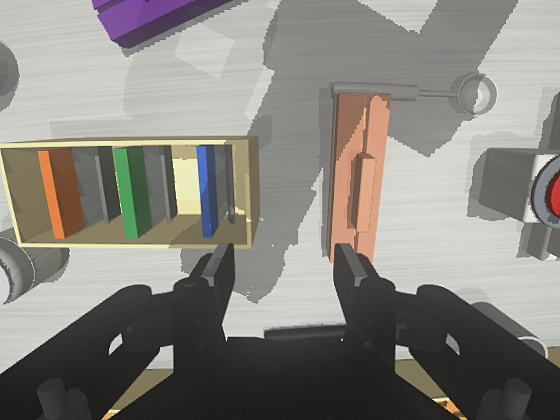

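Run:
```python
from h import *
s=observe(); C=cam('wrist'); P=cloud('wrist',np.load('pics/w15.npy'),C); p=P.reshape(-1,3)
b=np.radians(-2.7); ex=np.array([np.cos(b),np.sin(b)]); ey=np.array([-ex[1],ex[0]])
X=(p[:,:2]-[.5064,-.0665])@ex*1000; Y=(p[:,:2]-[.5064,-.0665])@ey*1000; Z=p[:,2]*1000
for nm,k in [('L side',(Y>14)&(Y<24)),('R',(Y<-14)&(Y>-24)),('fin',(abs(Y)<5))]:
    k=k&(abs(X)<95)&(Z>30)
    for a in range(-90,80,30):
        m=k&(X>a)&(X<a+30); print(nm,a,m.sum(),np.median(Z[m]).round(1) if m.sum()>5 else '-',end=' | ')
    print()
m=(abs(X)<60)&(Y<-50)&(Y>-80); print('table',np.median(Z[m]))
# handle
m=(X<-80)&(X>-135)&(Y>-20)&(Y<60)&(Z>5)&(Z<30); print('handle',m.sum(),X[m].min(),X[m].max(),Y[m].min(),Y[m].max(),np.median(Z[m]))
im,d=save('top','top3.png'); t0=cv2.imread('pics/top0.png'); t3=cv2.imread('pics/top3.png')
cv2.imwrite('pics/v15.png',cv2.hconcat([cv2.resize(t[140:270,230:360],(400,400),interpolation=2) for t in (t0,t3)]))
```

```text
L side -90 255 60.8 | L side -60 221 57.8 | L side -30 162 54.5 | L side 0 148 51.7 | L side 30 140 48.6 | L side 60 156 45.8 | 
R -90 315 60.3 | R -60 283 57.6 | R -30 1330 323.3 | R 0 238 51.8 | R 30 225 48.9 | R 60 92 46.5 | 
fin -90 296 64.3 | fin -60 302 63.6 | fin -30 292 87.3 | fin 0 271 84.5 | fin 30 154 81.8 | fin 60 128 43.4 | 
table 324.6764989782398
handle 795 -113.91840935087035 -94.23792941479579 -19.993784317756774 59.996216432915716 18.944444083495547
```

View pics/v15.png

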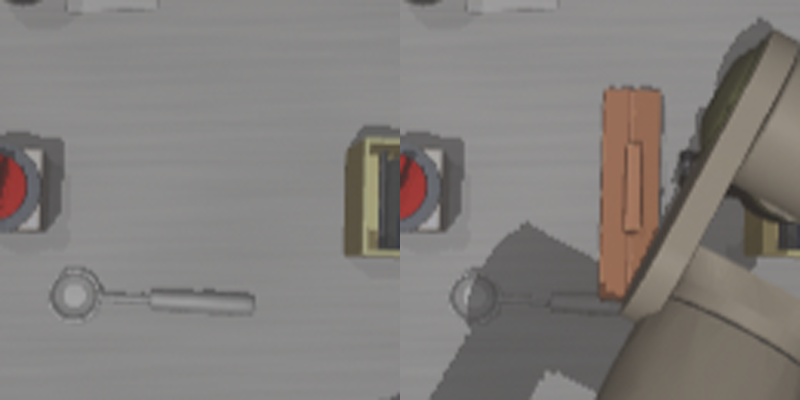

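Run:
```python
from h import *
s=observe(); C=cam('wrist'); P=cloud('wrist',np.load('pics/w15.npy'),C); p=P.reshape(-1,3); c=cv2.imread('pics/w15.png')[:,:,::-1].reshape(-1,3).astype(int)
b=np.radians(-2.7); ex=np.array([np.cos(b),np.sin(b)]); ey=np.array([-ex[1],ex[0]])
X=(p[:,:2]-[.5064,-.0665])@ex*1000; Y=(p[:,:2]-[.5064,-.0665])@ey*1000; Z=p[:,2]*1000
pink=(c[:,0]-c[:,2]>35)&(abs(X)<125)&(abs(Y)<40)&(Z<110)
t=51.7-.1*(X-15)  # top surface
f=pink&(Z-t>28)&(Z-t<42); q=p[f]; print('fin',f.sum(),*rect(q),np.percentile(X[f],[1,99]),np.percentile(Y[f],[1,99]),np.polyfit(X[f],Z[f],1))
u=pink&(abs(Z-t)<3); print('top',u.sum(),*rect(p[u]),np.percentile(X[u],[.5,99.5]),np.polyfit(X[u],Z[u],1))
cx=np.median(q[:,:2],0); z=np.polyfit(X[f],Z[f],1); 
fx=(np.percentile(X[f],1)+np.percentile(X[f],99))/2; fy=np.percentile(Y[f],[1,99]).mean()
top=np.r_[np.array([.5064,-.0665])+fx/1e3*ex+fy/1e3*ey,np.polyval(z,fx)/1e3]; th=.1
tgt=top+np.array([-np.sin(th)*.028,0,-.028*np.cos(th)]); print('fin top',top,'tgt',tgt)
R=np.array(s['tool_rot']); print('tool cm (untilted)',(R.T@(tgt-s['position'])*100).round(2), s['position'])
```

```text
fin 1022 [511.4 -66.8] [79.9 14.7] -3.0 [-34.19117415  43.53505899] [-7.22448749  6.51789625] [-0.09408413 85.58406013]
top 3777 [507.6 -66.6] [195.2  53.5] -2.8 [-95.00946423  94.0851136 ] [-0.10212296 53.09022875]
fin top [ 0.51105011 -0.06707298  0.0851445 ] tgt [ 0.50825478 -0.06707298  0.05728439]
tool cm (untilted) [-0.12  8.28 18.35] [ 0.50269756 -0.14962179  0.24080379]
```

Call:
{"name": "move_arm", "arguments": {"jaw": [5, 5, 5, 5, 5, 5, 5, 5, 5, 5, 5, 5], "dp": [[-0.46, 4.14, 0], [-0.46, 4.14, 0], [0, 0, 3.5], [0, 0, 3.5], [0, 0, 3.35], [0, 0, 2], [0, 0, 2], [0, 0, 2], [0, 0, 1], [0, 0, 0.9], [0, 0, 0], [0, 0, 0]], "turn": [[0, 0, 0], [0, 0, 0], [0, 0.05, 0], [0, 0.05, 0], [0, 0, 0], [0, 0, 0], [0, 0, 0], [0, 0, 0], [0, 0, 0], [0, 0, 0], [0, 0, 0], [0, 0, 0]]}}

```text
time_s: 35.55
position: [0.5033, -0.0663, 0.059]
tool_rot: [[-0.994, 0.052, -0.1], [0.051, 0.999, 0.005], [0.1, -0.0, -0.995]]
ft_force: [0.6, -0.5, 0.3]
grip_width: 0.0505
gripper_force: 0.0
```

Call:
{"name": "move_arm", "arguments": {"jaw": [5, 5, 0.8, 0.8, 0.8, 0.8, 0.8, 0.8, 0.8, 0.8, 0.8], "dp": [[-0.5, 0, 0], [0, 0, 0], [0, 0, 0], [0, 0, 0], [0, 0, 0], [0, 0, 0], [0, 0, 0], [0, 0, 0], [0, 0, 0], [0, 0, 0], [0, 0, 0]], "turn": [[0, 0, 0], [0, 0, 0], [0, 0, 0], [0, 0, 0], [0, 0, 0], [0, 0, 0], [0, 0, 0], [0, 0, 0], [0, 0, 0], [0, 0, 0], [0, 0, 0]], "force": 50}}

```text
time_s: 36.47
position: [0.5082, -0.0659, 0.0588]
tool_rot: [[-0.994, 0.051, -0.099], [0.05, 0.999, 0.005], [0.099, -0.0, -0.995]]
ft_force: [-0.3, 1.2, 4.1]
grip_width: 0.0132
gripper_force: 49.8
```

Call:
{"name": "move_arm", "arguments": {"jaw": [0.8, 0.8, 0.8, 0.8, 0.8, 0.8, 0.8, 0.8, 0.8, 0.8], "dp": [[0, 0, -0.5], [0, 0, -1], [0, 0, -2], [0, 0, -3], [0, 0, -3.5], [0, 0, -3.5], [0, 0, -3.5], [0, 0, -3], [0, 0, 0], [0, 0, 0]], "turn": [[0, 0, 0], [0, 0, 0], [0, 0, 0], [0, 0, 0], [0, 0, 0], [0, -0.05, 0], [0, -0.05, 0], [0, 0, 0], [0, 0, 0], [0, 0, 0]]}}

```text
time_s: 37.3
position: [0.5233, -0.0668, 0.2586]
tool_rot: [[-0.999, 0.051, 0.002], [0.051, 0.999, -0.001], [-0.002, -0.001, -1.0]]
ft_force: [0.5, -0.8, -3.5]
grip_width: 0.0134
gripper_force: 48.9
```

```bash
cat > held.py <<'E'
from h import *
import sys
s=observe(); C=cam('wrist'); im,d=save('wrist',sys.argv[1]); p=cloud('wrist',d,C).reshape(-1,3); c=im.reshape(-1,3).astype(int)
R=np.array(s['tool_rot']); q=(p-s['position'])@R*1000
pink=(c[:,0]-c[:,2]>35)&(abs(q[:,1])<45)&(abs(q[:,0])<125)&(q[:,2]<60)&(q[:,2]>-60)
f=pink&(q[:,2]<-20); t=pink&(q[:,2]>2)&(q[:,2]<14)
print('pos',s['position'].round(4),'az',np.degrees(np.arctan2(R[1,0],R[0,0])).round(2),'R2',R[2].round(3))
print('fin x range',np.percentile(q[f,0],[1,50,99]).round(1),'z',np.median(q[f,2]).round(1))
print('top x',np.percentile(q[t,0],[1,99.5]).round(1),'y',np.percentile(q[t,1],[1,99]).round(1),'z fit',np.polyfit(q[t,0],q[t,2],1).round(3))
t2=t&(q[:,0]>50); print('rect tool',*rect(q[t2]/1000))
E
python3 held.py w16.png
```

```text
pos [ 0.5233 -0.0668  0.2586] az 177.08 R2 [-0.002 -0.001 -1.   ]
fin x range [-27.9   9.9  38.7] z -26.7
top x [-7.8 97.9] y [-26.1  26. ] z fit [0.009 5.286]
rect tool [74.4 -0.1] [53.8 48.9] 89.7
```

Run:
```python
from h import *
save('top','top4.png'); t0=cv2.imread('pics/top0.png'); t3=cv2.imread('pics/top4.png')
for n,t in(('0',t0),('4',t3)):
    save
cv2.imwrite('pics/v16.png',cv2.hconcat([cv2.resize(t[140:270,230:360],(400,400),interpolation=2) for t in (t0,t3)]))
```

```text
(no output)
```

View pics/w16.png

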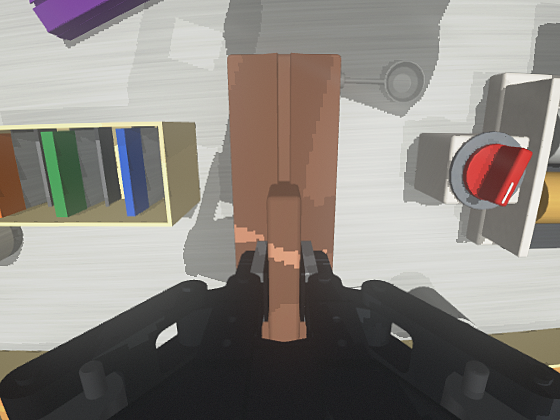

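Call:
{"name": "move_arm", "arguments": {"jaw": [0.8, 0.8, 0.8, 0.8, 0.8, 0.8, 0.8, 0.8, 0.8, 0.8, 0.8, 0.8], "dp": [[0.27, -3.36, 0], [0.27, -3.36, 0], [0.27, -3.36, 0], [0.27, -3.36, 0], [0.27, -3.36, 0], [0.27, -3.36, 0], [0.3, -3.36, 0], [0, 0, 2], [0, 0, 3], [0, 0, 2.5], [0, 0, 1], [0, 0, 0]], "turn": [[0, 0, 0], [0, 0, 0], [0, 0, 0], [0, 0, 0], [0, 0, 0], [0, 0, 0], [0, 0, 0], [0, 0, 0], [0, 0, 0], [0, 0, 0], [0, 0, 0], [0, 0, 0]]}}

```text
time_s: 38.4
position: [0.491, -0.2996, 0.1691]
tool_rot: [[-0.999, 0.051, -0.006], [0.051, 0.999, 0.005], [0.006, 0.005, -1.0]]
ft_force: [0.2, 0.1, -2.6]
grip_width: 0.0133
gripper_force: 49.5
```

Call:
{"name": "move_arm", "arguments": {"jaw": [0.8, 0.8], "dp": [[0, 0, 0], [0, 0, 0]], "turn": [[0, 0, 0], [0, 0, 0]]}}

```text
time_s: 38.57
position: [0.4927, -0.3009, 0.174]
tool_rot: [[-0.999, 0.051, 0.001], [0.051, 0.999, -0.001], [-0.002, -0.001, -1.0]]
ft_force: [0.5, -0.0, -2.1]
grip_width: 0.0132
gripper_force: 49.6
```

```bash
python3 held.py w17.png; python3 look.py w17b.png
```

```text
pos [ 0.4927 -0.3009  0.174 ] az 177.1 R2 [-0.002 -0.001 -1.   ]
fin x range [-27.9   9.9  38.7] z -26.7
top x [-6.9 98. ] y [-26.4  26. ] z fit [0.009 5.367]
rect tool [74.4 -0.1] [54.2 48.8] 90.0
pos [ 0.4927 -0.3009  0.1742] toolx az 177.1071627490801
blue 1358 0.1054 [ 498.1 -224.6] [93.7 11.1] -1.2
orange 1675 0.1055 [ 490.1 -376.5] [88.6 12. ] -2.3
rim 4910 [ 493.7 -300.7] [241.2 105.4] 87.0
```

Call:
{"name": "move_arm", "arguments": {"jaw": [0.8, 0.8, 0.8, 0.8, 0.8, 0.8], "dp": [[0.08, 0, 0.5], [0, 0, 0.4], [0, 0, 0.3], [0, 0, 0.1], [0, 0, 0], [0, 0, 0]], "turn": [[0, 0, 0], [0, 0, 0], [0, 0, 0], [0, 0, 0], [0, 0, 0], [0, 0, 0]]}}

```text
time_s: 39.17
position: [0.4914, -0.3006, 0.1598]
tool_rot: [[-0.999, 0.051, -0.0], [0.051, 0.999, -0.0], [0.0, -0.0, -1.0]]
ft_force: [0.5, -0.5, -3.2]
grip_width: 0.0132
gripper_force: 49.8
```

Call:
{"name": "move_arm", "arguments": {"jaw": [0.8, 0.8, 0.8, 0.8], "dp": [[-0.03, 0, 0.1], [0, 0, 0.05], [0, 0, 0], [0, 0, 0]], "turn": [[0, 0, 0], [0, 0, 0], [0, 0, 0], [0, 0, 0]]}}

```text
time_s: 39.5
position: [0.4918, -0.3007, 0.1592]
tool_rot: [[-0.999, 0.051, 0.001], [0.051, 0.999, -0.001], [-0.001, -0.001, -1.0]]
ft_force: [-2.9, 2.2, 5.8]
grip_width: 0.0126
gripper_force: 50.8
```

Contact. Release, rise and look.

Call:
{"name": "move_arm", "arguments": {"jaw": [4.5, 4.5, 4.5, 4.5, 4.5, 4.5, 4.5, 4.5, 4.5, 4.5, 4.5, 4.5], "dp": [[0, 0, 0], [0, 0, 0], [0, 0, 0], [0, 0, 0], [0, 0, 0], [0, 0, -2], [0, 0, -3.5], [0, 0, -3.5], [0, 0, -3.5], [0, 0, -3.5], [3, 0, 0], [3, 0, 0]], "turn": [[0, 0, 0], [0, 0, 0], [0, 0, 0], [0, 0, 0], [0, 0, 0], [0, 0, 0], [0, 0, 0], [0, 0, 0], [0, 0, 0], [0, 0, 0], [0, 0, 0], [0, 0, 0]]}}

```text
time_s: 40.5
position: [0.4321, -0.2979, 0.32]
tool_rot: [[-0.999, 0.049, 0.003], [0.049, 0.999, -0.004], [-0.003, -0.003, -1.0]]
ft_force: [-0.5, -0.9, -0.7]
grip_width: 0.0449
gripper_force: 0.0
```

Call:
{"name": "move_arm", "arguments": {"jaw": [4.5, 4.5, 4.5, 4.5], "dp": [[3, 0, 0], [0, 0, 0], [0, 0, 0], [0, 0, 0]], "turn": [[0, 0, 0], [0, 0, 0], [0, 0, 0], [0, 0, 0]]}}

```text
time_s: 40.83
position: [0.4021, -0.2962, 0.3184]
tool_rot: [[-0.999, 0.051, 0.001], [0.051, 0.999, -0.0], [-0.001, -0.0, -1.0]]
ft_force: [-0.4, 0.0, 0.2]
grip_width: 0.045
gripper_force: 0.0
```

```bash
python3 look.py w18.png
python3 - <<'E'
from h import *
C=cam('wrist'); p=cloud('wrist',np.load('pics/w18.npy'),C).reshape(-1,3)
w=(p[:,1]>-.36)&(p[:,1]<-.24)&(p[:,0]>.36)&(p[:,0]<.63)
for lo,hi in [(.143,.158),(.178,.195)]:
    k=w&(p[:,2]>lo)&(p[:,2]<hi); a=p[k]; A=np.c_[a[:,:2],np.ones(len(a))]; print(lo,k.sum(),*rect(a),'slopes',np.linalg.lstsq(A,a[:,2],rcond=None)[0].round(3))
im,d=save('top','top5.png'); save('side','side5.png')
cv2.imwrite('pics/v18.png',cv2.hconcat([cv2.imread('pics/w18.png')[:, ::1][:400,:400],cv2.resize(cv2.imread('pics/top5.png')[140:280,230:370],(400,400))]))
E
python3 dial.py s18.png
```

```text
pos [ 0.4021 -0.2962  0.3184] toolx az 177.07559302646044
blue 175 0.1056 [ 471.1 -223.5] [37.7  8.9] -2.6
orange 161 0.1055 [ 463.5 -375.3] [33.2  9.7] -4.3
rim 1371 [ 493.5 -300.6] [241.4 103.9] 87.2
0.143 5761 [ 493.2 -301.1] [200.1  54.5] -2.8 slopes [ 0.003 -0.002  0.152]
0.178 997 [ 492.6 -301.3] [79.8 13.8] -2.6 slopes [0.008 0.018 0.187]
[ 0.40250179 -0.29607465  0.31795033] 177.1 [ -49.9   13.8   71.9    0.    94.4 -137.1] ft [0.1 0.9 0.2] [ 0.03 -0.01  0.01]
green [ 3. 69.] red [ 80. 154.] dark n 441 centroid 133.7641723356009 124.34693877551021
POINTER rad cw 0.048 weight 24494.0
```

View pics/v18.png

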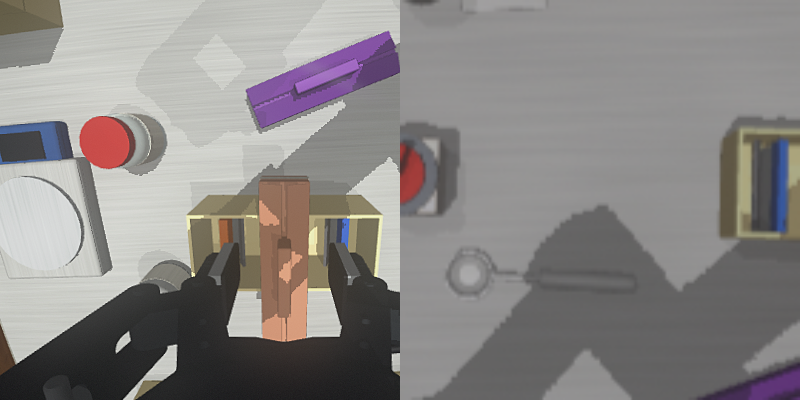

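The carton is centred, level and square on the box, the scoop hasn't moved, and all blades are in place. I'm handing it in.

```bash
python3 -c "
from rig import ticket
print(ticket.close_job())"
```

```text
the job is handed in; nothing more can be done
None
```

The job is handed in: the drag pointer read about 0.73 rad in the green with the gripper off the knob, the orange blade is back in its slot with the screw left as set, and carton_a sits level and centred over the box's middle slot. One flaw: while off the box, the carton's near end rested on the scoop's handle instead of flat on the table, though the scoop does not appear to have moved.

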